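# Reset the depth stop of a book embossing press

## Task

Tonight's book needs a deeper seal, so reset the depth stop on the sloping nose of the embossing press: back the big hexagon jam nut off anticlockwise by at least one flat (60 degrees), turn the bar-shaped knob of the screw that comes up through it until its pointed end lines up with the rider clipped to the dial's rim, then do the nut up tight again without losing the setting. Do not shift the rider or the press's pull lever, and leave the books, bottle, pens and other things on the table where they stand.

Things in the scene. Friction and masses are not known exactly. Their poses are not given: they have to be found in the camera images.
- press: bench embossing press, grey painted iron, fixed to the table; base 270 x 150 mm, 245 mm tall. Origin: centre of the base's underside; x from its front (the sloping nose) to its back, z up. The pull lever is on its right-hand side (-y).
- face_mid (a point): centre of the nose's sloping face (108 x 104 mm), 60 mm in front of the press's origin, 205 mm up; axes as the press. The face is tilted 35 degrees: its normal leans to the front (press -x). On the normal stand a dial plate (radius 50 mm, 3 mm thick), a boss (28 mm diameter, up to 22 mm above the face), the jam nut, and the screw with its knob.
- nut_mid (a point): centre of the steel hexagon jam nut, on the screw's axis, 32 mm above the nose's face. z points out of the face along the axis; x is square to a pair of the nut's flats (the others at 60 and 120 degrees) and turns with it. 42 mm across flats, 48.5 mm across corners, 20 mm high (22 to 42 mm above the face).
- jam_nut (a joint): turn of the nut, rad: 0 = tight (hard stop), positive = loosened, anticlockwise seen from the knob (about +z of nut_mid); travel ends at 2.4. Starts at 0 to 0.05. It takes about 0.25 N m, up to 0.45 N m over the last 0.2 rad, where it clamps the screw, and stays where it is left. It does not climb as it turns; the screw does not turn with it.
- knob_mid (a point): middle of the knob on the screw, on the axis, 63 mm above the face, 31 mm above nut_mid. z as nut_mid; x to the pointed nose; y square to its two flat sides. Dark steel bar, 14 mm thick, 22 mm high (52 to 74 mm above the face); flat sides from 12.5 mm behind the axis to 7.5 mm ahead, nose tip 14.5 mm ahead. White line on top towards the nose. Stem under it 12 mm diameter.
- adjuster (a joint): turn of screw and knob, rad, positive anticlockwise seen from above the knob; 0 = nose towards the upper (back) edge of the sloping face; stops at -2.3 and 1.6. Starts at -1.9 to -1.1. With the nut loose it takes about 0.06 N m and stays where it is left; with the nut tight it is clamped.
- rider_top (a point): top of the rider, a dark steel clip on the dial's rim (18 mm radially x 8 mm wide, 10 mm above the nose's face), 46 mm from the screw's axis; its place round the dial differs every time, between 0.4 rad clockwise and 1.0 rad anticlockwise of the upper (back) edge's middle. It can be pushed along: do not.
- lever_tip (a point): end of the pull lever, a steel rod with a black sleeve, 200 mm long, hinged on the press's right side 180 mm up and 60 mm behind its origin; it stands 37 degrees forward to 40 degrees back of upright, in a plane 88 mm from the press's middle.
- upright_book: hardback book standing upright, 235 mm tall, footprint 155 x 46 mm (x, y); origin at the middle of its foot
- water_bottle: green glass bottle, 66 mm diameter, 230 mm tall; origin at the middle of its foot
- pen_pot: grey pot 80 mm diameter, 95 mm high, with three pens that reach 150 mm; origin at the middle of its foot
- book_stack: two hardbacks lying on one another, 235 x 155 mm, 84 mm high; origin at the middle of the underside
- marker_pen: black marker lying on the table, 125 mm long along x, 16 mm thick; origin under its middle
- stamp_tin: flat metal tin, 110 x 75 x 20 mm; origin at the middle of its underside
- spare_die: small round spare die, 42 mm diameter, 22 mm high, standing on the press's base in front of the ram; origin at the middle of its underside
- card_reader: card reader lying flat, 165 x 78 x 22 mm; origin at the middle of its underside
- knob_nose (a point): tip of the knob's pointed nose, 14.5 mm from the axis on the x axis of knob_mid

How it is judged:
By the outcome, as a careful person would: the job done as asked, in the order asked, and still so for the second after the job is handed in, with the robot touching nothing.
It also fails if it takes over 59 s, if anything falls off the work surface, if the arm or the gripper's body presses on something with over 40 N, if the wrist force passes 120 N, or if a joint passes its speed limit or range.

## Robot

A 7-joint arm with a two-finger parallel gripper is mounted at the origin on the work surface. World frame = base frame: x ahead of the robot, y to its left, z up, the work surface at z = 0. Lengths are in m, angles in degrees, forces in N, time in s.
With the tool pointing down it reaches from about 0.425 to 0.925 m from the base axis. Payload 6.8 kg.
Tool frame: the origin (TCP) lies at the very end of the fingers, on their centre line; the grasp point (between the pads) lies r.pinch_z behind it (r.pinch_z is the distance from the TCP to the grasp point, in m); z points along the fingers, y is the direction in which the jaws open and shut (so a half turn about z gives the same grasp; the last joint's range is limited). The gripper opens to 85 mm and grips with 20 to 120 N. Pads are 22 mm wide; open, the fingers measure 114 mm over their backs; the gripper's body (76 mm by 85 mm) begins 54 mm behind the grasp point. The pads swing forward as they close: fully open they stand 13 mm farther back than shut.
Start: joints at [-73.917, 27.33, 1.283, 89.118, -0.659, 63.558, -4.761], TCP at [0.256, 0.625, 0.204] pointing down, gripper open.
Joint ranges: [-169.35, 169.35], [-19.33, 120.38], [-80.79, 83.38], [13.8, 139.57], [-78.32, 258.32], [9.67, 109.79], [-169.56, 169.56]. Speed limits (degrees/s): [136.94, 136.94, 180, 180, 180, 180, 180].

## Interface

Orientations are given as [roll, pitch, yaw] about the fixed x, y, z axes, in that order (R = Rz(yaw) Ry(pitch) Rx(roll)).
In Python, from bench import r gives the robot as it stands.
- The arm moves only by the tool jog_arm, never from a script. Its argument "motion" is a list of rows, each an object of numbers: "rx", "ry", "rz": the turn, a rotation vector about the tool's x, y, z in rad; "x", "y", "z": the shift along the tool's x, y, z in mm; "fingers": the closure, from 0 (fully open) to 1 (shut). In form: [{"rx": .., "ry": .., "rz": .., "x": .., "y": .., "z": .., "fingers": ..}, ...]. A call has 1 to 10 rows; each row is the pose to reach, as a shift and turn from the pose measured when the call began, along the tool's axes at that moment; what a row does not reach only later rows make up. A row lasts 1/8 s, in which the tool goes at most 62.5 mm and 10.7 degrees, less where a joint would pass 70% of its speed; a pose out of reach is approached as far as the arm can. A call with a gripper value outside its range is refused whole. The fingers move at their own pace and stop on an object; the grip force is fixed at half the most. Time passes only in rows, so rows that repeat a pose let the fingers close. It gives the time, the measured TCP pose, the force and the opening at its end, in the units of the state.
- r.sense(): the state, without advancing time (a new reading comes with each control period).
- r.grab_frame(name): name is "scene" or "top" or "wrist"; returns a dict with "frame" (400x640x3 uint8, red, green, blue), "fx", "fy", "cx", "cy" (pixels), "distortion" ([k1, k2, p1, p2, k3] as OpenCV has them; the pictures are not rectified), "position" and "orientation" of the camera in the world. Camera axes: x right, y down, z forward; pixel columns grow to the right and rows downward; lengths in m; the calibration is good to about 2 mm. A picture is of the moment at which its call begins. There is no depth.
- r.close_job(): hands the job in, once; it reports no verdict.
The state is a dict: "clock": time; "joint_pos": joint angles; "qd": joint speeds; "joint_efforts": joint torques, N m; "position": TCP position; "ee_rot": TCP orientation; "ft_force": force on the tool from outside, world axes, zero at the start; "wrist_torque": the same for the moment, N m; "gripper_width": finger opening in m.
Only numpy, scipy, OpenCV 4.12 (cv2) and the standard library are available. Lean on these libraries where they do the work, as an engineer would, in place of code of your own. Each camera call takes 0.05 s, during which the arm holds its last target.

## Working session

There is one attempt and no reset: what is moved stays moved. The work goes in short steps, Python scripts to look and compute and a tool call to move; the robot and the scene stay as the last step left them, time stands still between calls to the robot, and variables do not carry over. Pictures are saved under pics/ and viewed, and the job is handed in when it is done.

Besides the shell and the picture viewer there is one more tool, called after "Emit:" as a command line: name --argument value ..., lists and objects as JSON in quotes. jog_arm: Moves the arm, as the interface text tells. Its arguments: {"type":"object","properties":{"motion":{"type":"array","items":{"type":"object","properties":{"rx":{"type":"number"},"ry":{"type":"number"},"rz":{"type":"number"},"x":{"type":"number"},"y":{"type":"number"},"z":{"type":"number"},"fingers":{"type":"number"}}}}},"required":["motion"]}

```bash
mkdir -p pics; ls
python3 - <<'E'
from bench import r
import cv2
print(r.sense(), r.pinch_z)
for n in ["scene","top","wrist"]:
    d=r.grab_frame(n)
    cv2.imwrite(f"pics/{n}0.png",d["frame"][:,:,::-1])
    print(n,{k:v for k,v in d.items() if k!="frame"})
E
```

```text
pics
{'clock': 0.0, 'joint_pos': array([-73.91637806,  27.37516301,   1.2809353 ,  89.17761143,
        -0.65984293,  63.55745795,  -4.76124271]), 'qd': array([-0.08171307,  0.02159609,  0.04127755,  0.0974966 ,  0.09612398,
       -0.00343585,  0.01325624]), 'joint_efforts': array([-2.83125846e-04, -5.96459198e+01,  1.60803493e+00, -2.81193942e+01,
        1.25515464e-02,  9.70438414e-03,  4.30124919e-05]), 'position': array([0.25566715, 0.62402388, 0.20283864]), 'ee_rot': array([-1.79897372e+02,  7.21791558e-03,  1.57722715e+02]), 'ft_force': array([-0.38101691,  0.5089779 ,  0.02906417]), 'wrist_torque': array([-8.48502084e-03,  1.12175396e-02, -1.87559214e-06]), 'gripper_width': 0.08525405387640868} 0.0187
scene {'fx': 402.4336841963619, 'fy': 402.4336841963619, 'cx': 315.9095011819141, 'cy': 203.47274170467705, 'distortion': array([-0.09736122,  0.        ,  0.        ,  0.        ,  0.        ]), 'position': array([ 1.21432372, -0.80100921,  1.15726458]), 'orientation': array([-134.4468904 ,   -1.09271607,   42.54777661])}
top {'fx': 391.8586003785584, 'fy': 391.8586003785584, 'cx': 317.899004040534, 'cy': 194.73296629999777, 'distortion': array([-0.01300731,  0.        ,  0.        ,  0.        ,  0.        ]), 'position': array([ 0.46056325, -0.07987213,  1.36196461]), 'orientation': array([-174.45297503,   -0.22099963,  -90.61255112])}
wrist {'fx': 301.54188756825044, 'fy': 301.54188756825044, 'cx': 316.94808408838793, 'cy': 197.9890908021433, 'distortion': array([-0.0559569,  0.       ,  0.       ,  0.       ,  0.       ]), 'position': array([0.18411342, 0.65273901, 0.37325968]), 'orientation': array([1.62536428e+02, 4.43295390e-04, 6.78256074e+01])}
```

View pics/scene0.png

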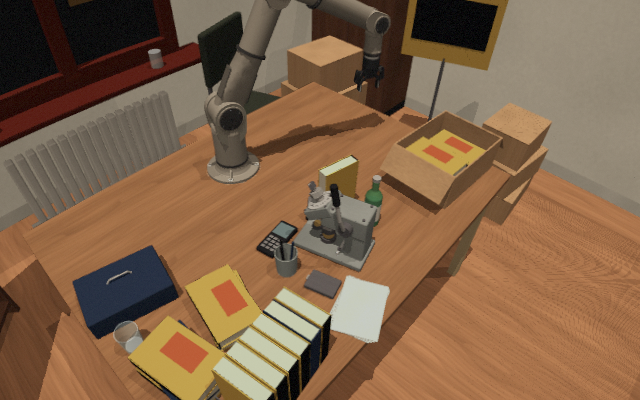

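View pics/top0.png

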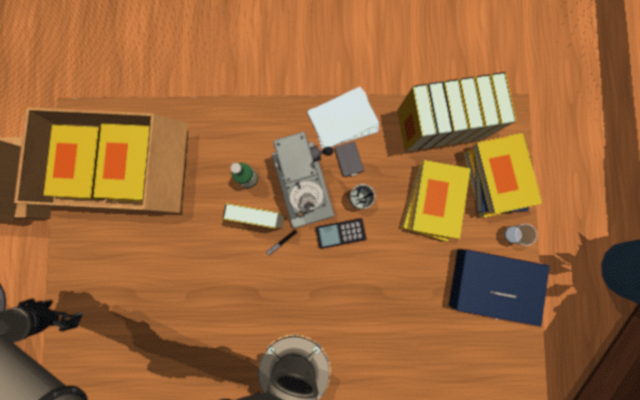

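View pics/wrist0.png

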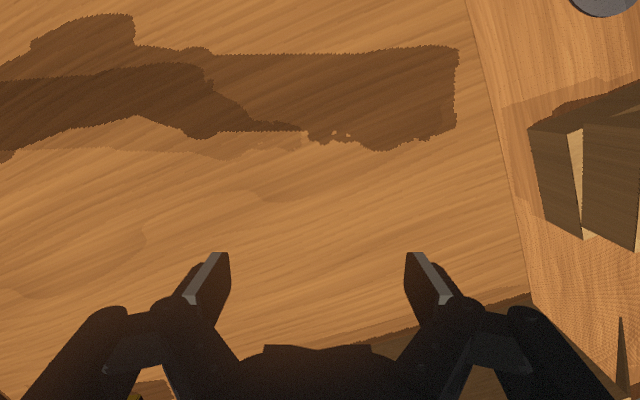

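```bash
cat > h.py <<'E'
from bench import r
import cv2, numpy as np
from scipy.spatial.transform import Rotation as Rot
def R(o): return Rot.from_euler('xyz',o,degrees=True).as_matrix()
def K(d): return np.array([[d["fx"],0,d["cx"]],[0,d["fy"],d["cy"]],[0,0,1.]])
def ray(d,uv):
    p=cv2.undistortPoints(np.array(uv,float).reshape(-1,1,2),K(d),np.array(d["distortion"])).reshape(-1,2)
    v=np.c_[p,np.ones(len(p))]@R(d["orientation"]).T
    return np.array(d["position"]),v/np.linalg.norm(v,axis=1)[:,None]
def plane(d,uv,z=None,n=None,p0=None):
    o,v=ray(d,uv)
    if n is None: n=np.array([0,0,1.]);p0=np.array([0,0,z])
    return o+v*(((p0-o)@n)/(v@n))[:,None]
def proj(d,P):
    M=R(d["orientation"]).T
    return cv2.projectPoints(np.array(P,float).reshape(-1,1,3),cv2.Rodrigues(M)[0],-M@np.array(d["position"]),K(d),np.array(d["distortion"]))[0].reshape(-1,2)
def crop(d,name,x0,y0,x1,y1,s):
    c=d["frame"][y0:y1,x0:x1,::-1]
    cv2.imwrite("pics/"+name,cv2.resize(c,None,fx=s,fy=s,interpolation=cv2.INTER_CUBIC))
E
python3 - <<'E'
from h import *
d=r.grab_frame("top"); crop(d,"topc.png",220,120,380,240,5)
d=r.grab_frame("scene"); crop(d,"scenec.png",280,150,400,270,5)
E
```

```text
(no output)
```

View pics/topc.png

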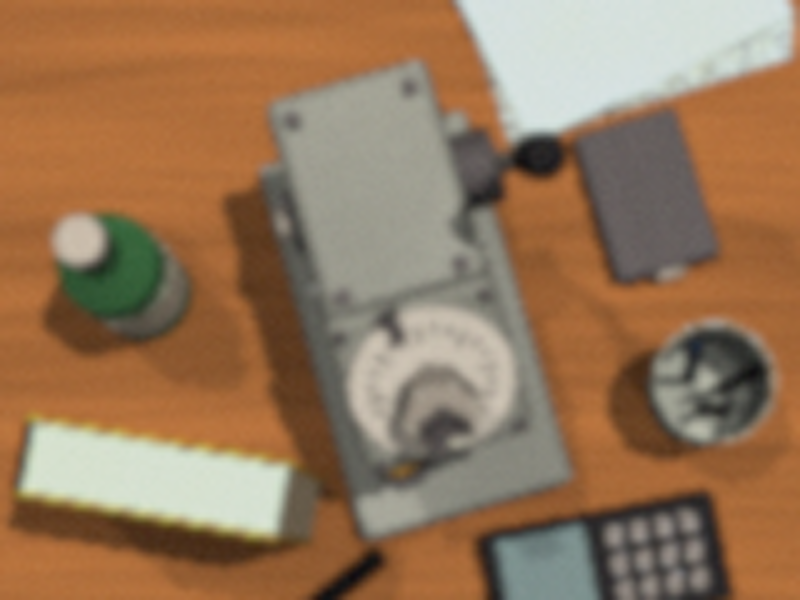

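View pics/scenec.png

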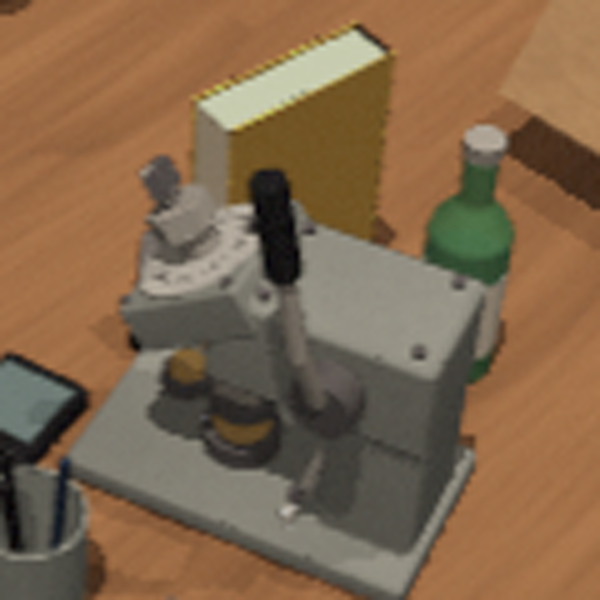

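Run:
```python
from h import *
d=r.grab_frame("top")
f=lambda u,v:[220+u/5,120+v/5]
# base front corners, back-left corner (table-level edges; base top guess 0.02)
print("base",plane(d,[f(360,540),f(575,480),f(262,170)],0.02))
# housing top corners z=.245
T=plane(d,[f(270,105),f(425,60),f(330,305),f(487,270)],.245); print("top",T)
# dial mask
hsv=cv2.cvtColor(d["frame"],cv2.COLOR_RGB2HSV)
x=d["frame"][170:220,280:330].astype(int)
print(plane(d,[f(432,380)],.205), plane(d,[f(393,325)],.22),plane(d,[f(440,425)],.25))
b=plane(d,[f(360,540),f(575,480),f(262,170)],0.02)
print(np.degrees(np.arctan2(*(b[2]-b[0])[[1,0]])), np.linalg.norm(b[0]-b[1]),np.linalg.norm(b[0]-b[2]))
print(plane(d,[f(540,150)],.36), plane(d,[f(80,240)],.23),plane(d,[f(30,460)],.235), plane(d,[f(710,340)],.15))
```

```text
base [[ 0.47769805  0.00314797  0.02      ]
 [ 0.51707955 -0.14420197  0.02      ]
 [ 0.734681    0.0701568   0.02      ]]
top [[ 0.72698432  0.04039315  0.245     ]
 [ 0.75276071 -0.04976956  0.245     ]
 [ 0.60957255  0.00587873  0.245     ]
 [ 0.62896564 -0.08454459  0.245     ]]
[[ 0.56944873 -0.0514003   0.205     ]] [[ 0.60069466 -0.02913697  0.22      ]] [[ 0.53946284 -0.05685461  0.25      ]]
14.614569222640712 0.15252182640513903 0.2655756405895859
[[ 0.67433498 -0.11227213  0.36      ]] [[0.65136653 0.15297586 0.23      ]] [[0.52278351 0.17949917 0.235     ]] [[ 0.59786077 -0.22337727  0.15      ]]
```

```bash
cat >> h.py <<'E'
YAW=np.radians(15.0); F0=np.array([0.570,-0.051,0.205])
def frame(yaw=None):
    y=YAW if yaw is None else yaw
    a=np.radians(35); c,s=np.cos(y),np.sin(y)
    u=np.array([np.cos(a)*c,np.cos(a)*s,np.sin(a)]); l=np.array([-s,c,0]); n=np.array([-np.sin(a)*c,-np.sin(a)*s,np.cos(a)])
    return u,l,n
def tcp():
    s=r.sense(); return s, np.array(s["position"]), R(s["ee_rot"])
def tgt(h,psi,off=(0,0)):
    # tool z=-n; jaw y at angle psi (deg, anticlockwise about n) from u ; height h of TCP above face
    u,l,n=frame(); t=np.radians(psi)
    y=np.cos(t)*u+np.sin(t)*l; z=-n; x=np.cross(y,z)
    return F0+h*n+off[0]*u+off[1]*l, np.c_[x,y,z]
def delta(p,M):
    s,p0,M0=tcp()
    return np.round((M0.T@(p-p0))*1000,1), np.round(Rot.from_matrix(M0.T@M).as_rotvec(),4)
E
python3 - <<'E'
from h import *
p,M=tgt(.12,0); print(p,M); print(delta(p,M)); s,p0,M0=tcp(); print(M0)
E
```

```text
[ 0.50351612 -0.0688143   0.30329825] [[-2.58819045e-01  7.91240115e-01  5.54032293e-01]
 [ 9.65925826e-01  2.12012150e-01  1.48452506e-01]
 [-1.38777878e-17  5.73576436e-01 -8.19152044e-01]]
(array([-492. , -547.7,  -99.5]), array([-0.5671, -0.2805,  0.8908]))
[[-9.25383089e-01  3.79033121e-01 -1.77049235e-04]
 [ 3.79033158e-01  9.25382911e-01 -5.77357044e-04]
 [-5.49991062e-05 -6.01383976e-04 -9.99999818e-01]]
```

Emit:
jog_arm --motion '[{"z": -60}, {"z": -120}, {"x": -30, "y": -30, "z": -170, "rz": 0.05}, {"x": -70, "y": -70, "z": -190, "rz": 0.15}, {"x": -110, "y": -115, "z": -190, "rz": 0.25}, {"x": -150, "y": -160, "z": -190, "rz": 0.35}, {"x": -190, "y": -210, "z": -190, "rz": 0.45}, {"x": -230, "y": -255, "z": -190, "rz": 0.55}, {"x": -270, "y": -300, "z": -190, "rz": 0.65}, {"x": -310, "y": -345, "z": -190, "rz": 0.75}]'

```text
invalid input at $.motion[0]: expected keys rx, ry, rz, x, y, z, fingers
```

Run:
```python
from h import *
p,M=tgt(.12,0); print(delta(p,M)); s,p0,M0=tcp(); print(s["joint_pos"],s["clock"],p0)
```

```text
(array([-492. , -547.7,  -99.5]), array([-0.5671, -0.2805,  0.8908]))
[-73.91920664  27.34699572   1.28189242  89.13626485  -0.657516
  63.55869728  -4.76120047] 0.3 [0.25578556 0.62445209 0.2034735 ]
```

Emit:
jog_arm --motion '[{"rx": 0, "ry": 0, "rz": 0, "x": 0, "y": 0, "z": -60, "fingers": 0}, {"rx": 0, "ry": 0, "rz": 0, "x": 0, "y": 0, "z": -120, "fingers": 0}, {"rx": 0, "ry": 0, "rz": 0.05, "x": -30, "y": -30, "z": -170, "fingers": 0}, {"rx": 0, "ry": 0, "rz": 0.15, "x": -70, "y": -70, "z": -190, "fingers": 0}, {"rx": 0, "ry": 0, "rz": 0.25, "x": -110, "y": -115, "z": -190, "fingers": 0}, {"rx": 0, "ry": 0, "rz": 0.35, "x": -150, "y": -160, "z": -190, "fingers": 0}, {"rx": 0, "ry": 0, "rz": 0.45, "x": -190, "y": -210, "z": -190, "fingers": 0}, {"rx": 0, "ry": 0, "rz": 0.55, "x": -230, "y": -255, "z": -190, "fingers": 0}, {"rx": 0, "ry": 0, "rz": 0.65, "x": -270, "y": -300, "z": -190, "fingers": 0}, {"rx": 0, "ry": 0, "rz": 0.75, "x": -310, "y": -345, "z": -190, "fingers": 0}]'

```text
clock: 1.55
position: [0.4122, 0.1857, 0.3939]
ee_rot: [180.0, -0.0, 114.6]
ft_force: [0.8, 0.2, -0.4]
gripper_width: 0.0851
```

Run:
```python
from h import *
p,M=tgt(.12,0); print(delta(p,M)); s,p0,M0=tcp(); print(s["joint_pos"],s["clock"],p0)
```

```text
(array([-269.4,  -22.8,   90.6]), array([-0.6091, -0.0511,  0.1616]))
[-53.21442092  -3.3568545   20.12966038 102.76573826   1.17013738
  80.36905081  -8.74935035] 1.55 [0.41222361 0.18568826 0.39390332]
```

Emit:
jog_arm --motion '[{"rx": -0.1, "ry": 0, "rz": 0.03, "x": -50, "y": -5, "z": 0, "fingers": 0}, {"rx": -0.22, "ry": -0.02, "rz": 0.06, "x": -105, "y": -10, "z": 0, "fingers": 0}, {"rx": -0.35, "ry": -0.03, "rz": 0.09, "x": -160, "y": -15, "z": 10, "fingers": 0}, {"rx": -0.48, "ry": -0.04, "rz": 0.13, "x": -215, "y": -20, "z": 35, "fingers": 0}, {"rx": -0.609, "ry": -0.051, "rz": 0.162, "x": -269, "y": -23, "z": 65, "fingers": 0}, {"rx": -0.609, "ry": -0.051, "rz": 0.162, "x": -269, "y": -23, "z": 91, "fingers": 0}, {"rx": -0.609, "ry": -0.051, "rz": 0.162, "x": -269, "y": -23, "z": 91, "fingers": 0}, {"rx": -0.609, "ry": -0.051, "rz": 0.162, "x": -269, "y": -23, "z": 91, "fingers": 0}]'

```text
clock: 2.55
position: [0.5041, -0.0677, 0.3044]
ee_rot: [144.9, 0.0, 105.1]
ft_force: [1.2, 0.7, 0.1]
gripper_width: 0.0857
```

Run:
```python
from h import *
p,M=tgt(.12,0); print(delta(p,M)); s,p0,M0=tcp(); print(s["joint_pos"],s["clock"],p0)
d=r.grab_frame("wrist"); cv2.imwrite("pics/w1.png",d["frame"][:,:,::-1])
```

```text
(array([-0.9, -1.3,  0.4]), array([ 0.0015, -0.0003,  0.0012]))
[-32.84403635 -17.03659872  35.8576985  130.0946697   -2.65798468
  30.48994415  21.73841667] 2.55 [ 0.5040841  -0.06774974  0.30439289]
```

View pics/w1.png

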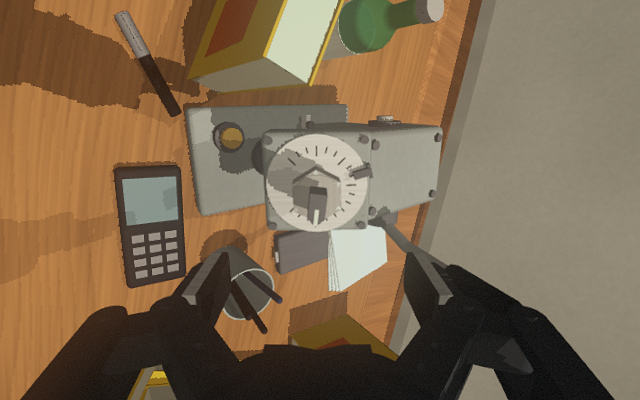

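Run:
```python
from h import *
d=r.grab_frame("wrist"); crop(d,"w1c.png",255,115,385,240,6)
u,l,n=frame()
print(proj(d,[F0+.003*n,F0+.042*n,F0+.074*n, F0+.003*n+.05*u, F0+.003*n-.05*u,F0+.003*n+.05*l,F0+.003*n-.05*l]))
```

```text
[[315.18721107 185.62814617]
 [315.08558431 197.27076437]
 [314.97800898 209.63397778]
 [365.63594563 185.72016742]
 [264.68960056 185.57493875]
 [315.22686845 134.336513  ]
 [315.15621069 232.16338901]]
```

View pics/w1c.png

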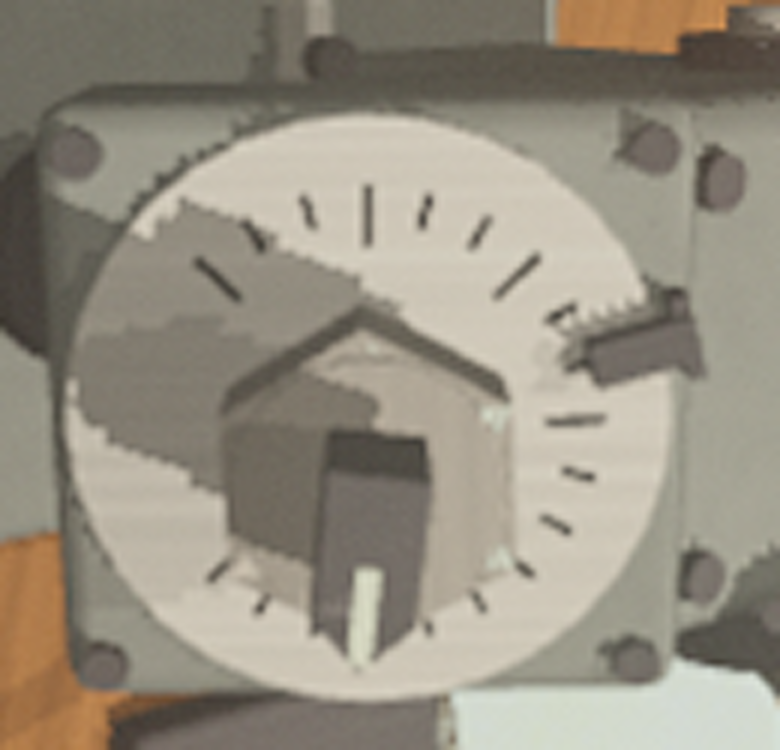

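Run:
```python
from h import *
d=r.grab_frame("wrist"); crop(d,"w1d.png",340,155,380,190,18); crop(d,"w1e.png",285,155,350,230,8)
u,l,n=frame()
f=lambda u,v:[255+u/6,115+v/6]
def q(pts,h):
    P=plane(d,[f(*p) for p in pts],n=n,p0=F0+h*n)-F0
    return np.c_[P@u,P@l]*1000
print("dial edges",q([(65,405),(672,405),(368,112),(368,700)],.003))
print("ticks",q([(368,185),(368,245),(548,422),(605,420)],.003))
print("rider",q([(590,350),(600,385),(688,320),(700,372)],.010))
print("nut",q([(507,405),(513,565),(222,420),(228,545)],.042))
print("knob",q([(325,475),(428,475),(315,630),(415,630),(360,660)],.074), "line",q([(370,570),(358,655)],.074))
```

```text
dial edges [[-48.74740197   3.13268113]
 [ 51.14791336   3.28592614]
 [  1.00452847  50.61223376]
 [  1.18590601 -49.4408757 ]]
ticks [[ 1.0256198  39.18728208]
 [ 1.04321687 29.61066359]
 [30.78310746  0.34719707]
 [40.1897234   0.70776203]]
rider [[36.37575222 14.06770847]
 [38.19325205  8.34875939]
 [51.76213229 18.97455344]
 [54.13562342 10.52778035]]
nut [[ 20.77935567  13.2102777 ]
 [ 22.25044314 -10.89281793]
 [-19.77766446  10.94500367]
 [-19.32028429  -7.85860503]]
knob [[ -4.41514274  12.32030573]
 [  8.49421459  12.33847873]
 [ -5.81440154  -8.50629618]
 [  7.06463266  -8.49196513]
 [ -0.01753846 -12.6655757 ]] line [[  1.25108542  -0.30005191]
 [ -0.27657422 -11.96823169]]
```

View pics/w1d.png

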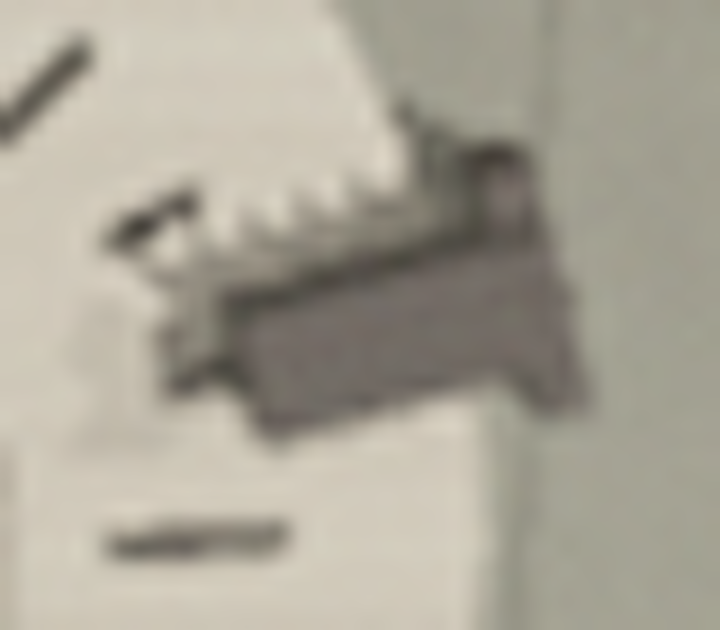

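View pics/w1e.png

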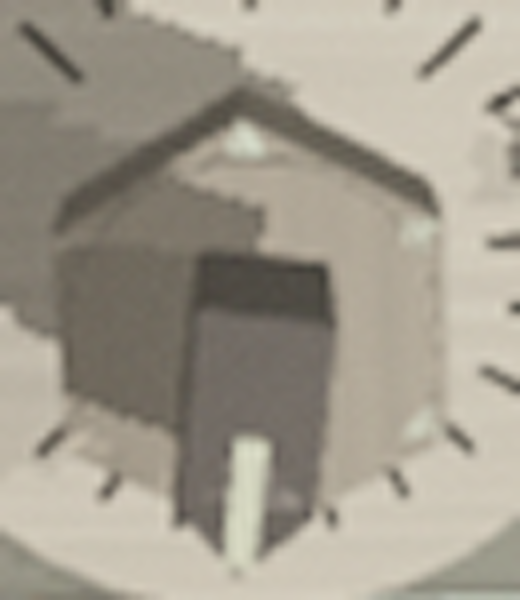

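```bash
sed -i 's/^def tcp/_u,_l,_n=frame(); F0=F0+.0011*_u+.0006*_l\ndef tcp/' h.py
python3 - <<'E'
from h import *
d=r.grab_frame("wrist")
u,l,n=frame()
P=plane(d,[[340+a/18,155+b/18] for a,b in [(250,367),(487,310),(235,298),(264,435)]],n=n,p0=F0+.01*n)-F0
q=np.c_[P@u,P@l]*1000; print(q, np.degrees(np.arctan2(q[:,1],q[:,0])))
for h in (.04,.02): print(delta(*tgt(h,2.4)))
E
```

```text
[[35.5976769  11.42725016]
 [48.07051846 14.55535561]
 [34.66162573 15.16450492]
 [36.48601361  7.71644274]] [17.79720785 16.84587853 23.62943831 11.94154309]
(array([-0.2, -0.1, 80.3]), array([ 0.0016, -0.0002, -0.0407]))
(array([-3.000e-01, -1.000e-01,  1.003e+02]), array([ 0.0016, -0.0002, -0.0407]))
```

Emit:
jog_arm --motion '[{"rx": 0, "ry": 0, "rz": -0.02, "x": 0, "y": 0, "z": 25, "fingers": 0}, {"rx": 0, "ry": 0, "rz": -0.041, "x": 0, "y": 0, "z": 50, "fingers": 0}, {"rx": 0, "ry": 0, "rz": -0.041, "x": 0, "y": 0, "z": 75, "fingers": 0}, {"rx": 0, "ry": 0, "rz": -0.041, "x": 0, "y": 0, "z": 90, "fingers": 0.2}, {"rx": 0, "ry": 0, "rz": -0.041, "x": 0, "y": 0, "z": 100, "fingers": 0.3}, {"rx": 0, "ry": 0, "rz": -0.041, "x": 0, "y": 0, "z": 100, "fingers": 0.3}]'

```text
clock: 3.5
position: [0.56, -0.0514, 0.2224]
ee_rot: [145.0, 1.4, 107.1]
ft_force: [0.4, 0.2, -0.1]
gripper_width: 0.0596
```

Run:
```python
from h import *
print(delta(*tgt(.02,2.4))); s,p0,M0=tcp(); print(s["joint_pos"],s["clock"],s["ft_force"],s["gripper_width"])
d=r.grab_frame("wrist"); crop(d,"w2.png",180,100,460,310,2.8)
d=r.grab_frame("scene"); crop(d,"s2.png",280,120,420,270,4)
```

```text
(array([-1.6, -0.9, -0.1]), array([ 0.0011, -0.0011,  0.0027]))
[-68.45248386  -3.97644673  76.28377628 132.49728877 -31.75900815
  18.61937411  54.06826397] 3.5 [ 0.44434823  0.19184678 -0.14217942] 0.059569689411356375
```

View pics/w2.png

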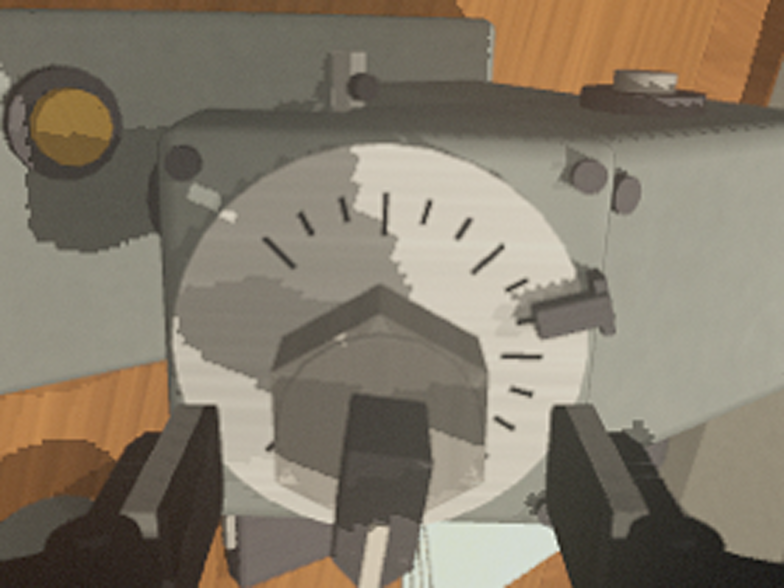

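View pics/s2.png

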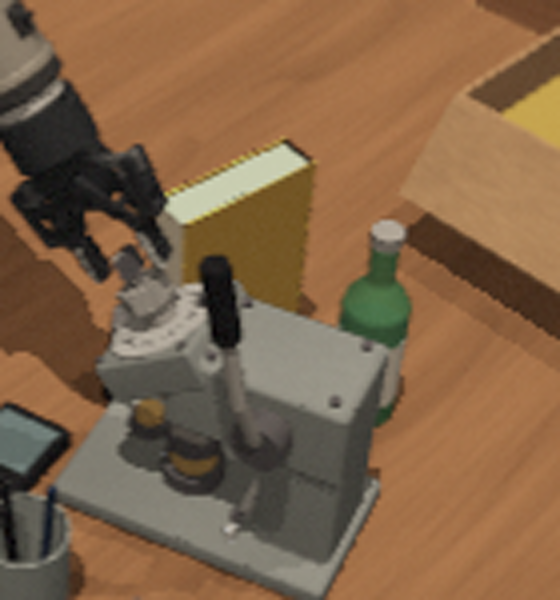

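Run:
```python
from h import *
d=r.grab_frame("scene"); s,p,M=tcp()
for k in (0,-.013,-.034,-.05):
    P=[p+M@np.array([0,b,k]) for b in (-.03,0,.03)]
    print(k,((proj(d,P)-[280,120])*4).round(0).tolist())
u,l,n=frame()
print(((proj(d,[F0,F0+.074*n,F0+.042*n])-[280,120])*4).round(0).tolist())
crop(d,"s3.png",285,140,355,210,10)
w=r.grab_frame("wrist"); print(M.T@(np.array(w["position"])-p), M.T@R(w["orientation"])[:,2])
```

```text
0 [[124.0, 306.0], [151.0, 300.0], [178.0, 294.0]]
-0.013 [[117.0, 294.0], [143.0, 288.0], [170.0, 281.0]]
-0.034 [[104.0, 275.0], [131.0, 268.0], [158.0, 261.0]]
-0.05 [[95.0, 260.0], [121.0, 253.0], [149.0, 246.0]]
[[162.0, 319.0], [118.0, 250.0], [137.0, 280.0]]
[ 0.0762261  -0.00057648 -0.17081189] [-0.29788554  0.00152344  0.95460038]
```

View pics/s3.png

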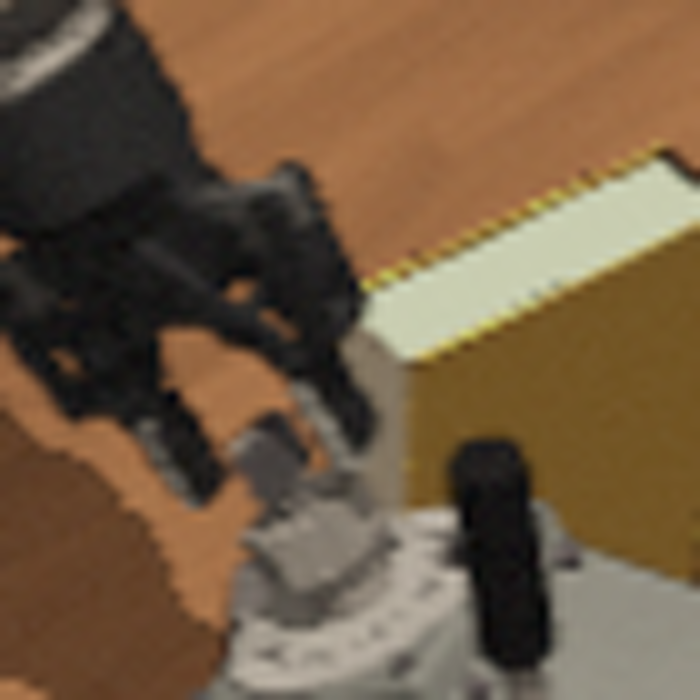

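Emit:
jog_arm --motion '[{"rx": 0, "ry": 0, "rz": 0.003, "x": -1.5, "y": -1, "z": 5, "fingers": 0.3}, {"rx": 0, "ry": 0, "rz": 0.003, "x": -1.5, "y": -1, "z": 10, "fingers": 0.3}, {"rx": 0, "ry": 0, "rz": 0.003, "x": -1.5, "y": -1, "z": 10, "fingers": 0.3}]'

```text
clock: 4.08
position: [0.5629, -0.0532, 0.2159]
ee_rot: [144.9, 1.3, 106.8]
ft_force: [-1.0, -0.9, -0.9]
gripper_width: 0.06
```

```bash
cat > st.py <<'E'
from h import *
import sys
h,psi=float(sys.argv[1]),float(sys.argv[2])
s,p0,M0=tcp(); print("delta",*delta(*tgt(h,psi))); 
u,l,n=frame(); q=(p0-F0)*1000; print("h %.1f u %.1f l %.1f psi %.1f tilt %.2f"%(q@n,q@u,q@l,np.degrees(np.arctan2(M0[:,1]@l,M0[:,1]@u)),np.degrees(np.arccos(min(1,-M0[:,2]@n)))))
print(s["joint_pos"].round(1),s["clock"],s["ft_force"].round(1),"tq_n %.3f"%(s["wrist_torque"]@n),round(s["gripper_width"],4))
if len(sys.argv)>3:
    a=sys.argv[3]; d=r.grab_frame("wrist"); crop(d,a+"w.png",180,100,460,310,2.8)
    d=r.grab_frame("scene"); crop(d,a+"s.png",285,140,355,210,8)
E
python3 st.py .01 2.4 a
```

```text
delta [0.9 0.9 3.2] [ 0.0027  0.0001 -0.0034]
h 13.2 u -0.9 l -0.9 psi 2.2 tilt 0.16
[-79.2 -12.   83.1 132.7  -2.7  15.7  26.8] 4.075 [-1.  -0.9 -0.9] tq_n -0.056 0.06
```

View pics/aw.png

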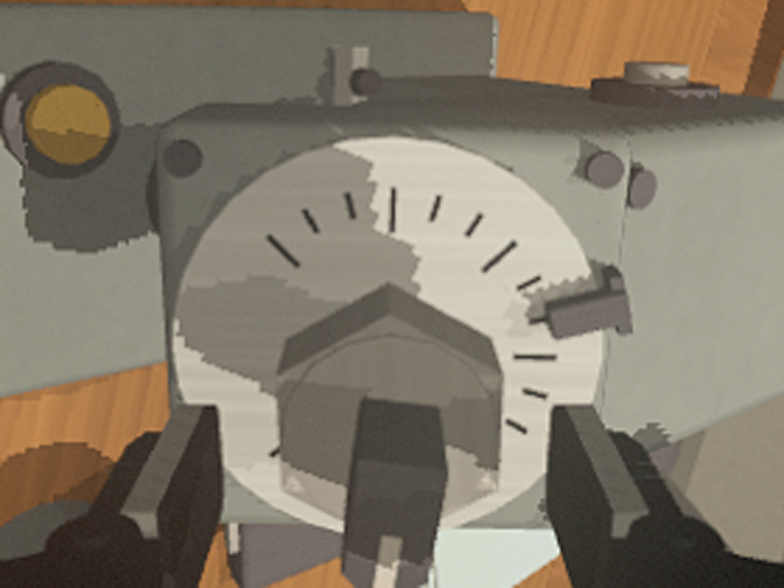

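View pics/as.png

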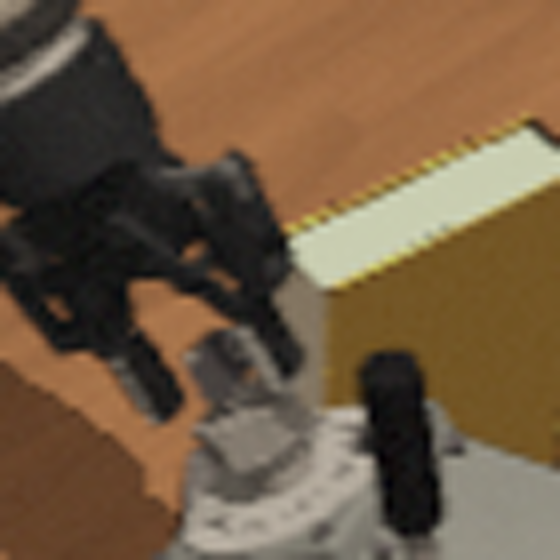

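```bash
cat > kin.py <<'E'
import numpy as np, itertools
from scipy.optimize import least_squares
from scipy.spatial.transform import Rotation as Rot
D=[([-73.919,27.347,1.282,89.136,-.6575,63.5587,-4.7612],[.25578556,.62445209,.2034735],[-179.897,.0072,157.722]),
([-53.21442092,-3.3568545,20.12966038,102.76573826,1.17013738,80.36905081,-8.74935035],[0.41222361,0.18568826,0.39390332],[180,0,114.6]),
([-32.84403635,-17.03659872,35.8576985,130.0946697,-2.65798468,30.48994415,21.73841667],[0.5040841,-0.06774974,0.30439289],[144.9,0,105.1]),
([-68.45248386,-3.97644673,76.28377628,132.49728877,-31.75900815,18.61937411,54.06826397],[.56,-.0514,.2224],[145,1.4,107.1])]
def rz(t):c,s=np.cos(t),np.sin(t);return np.array([[c,-s,0],[s,c,0],[0,0,1.]])
def ry(t):c,s=np.cos(t),np.sin(t);return np.array([[c,0,s],[0,1,0],[-s,0,c]])
def fk(q,prm,sg,full=False):
    H,a,b,c,e1,e2,e3,t1,t7,y0,s0=prm
    t=np.radians(q)*np.array(sg)
    Rm=rz(t[0]+t1); p=np.array([0,0,H])+Rm@np.array([s0,0,0]); sh=p
    Rm=Rm@ry(t[1])@rz(t[2]); p=p+Rm@np.array([e1,0,a]); el=p
    Rm=Rm@ry(t[3]); p=p+Rm@np.array([e2,0,0]); Rm=Rm@rz(t[4]); p=p+Rm@np.array([0,0,b]); w=p
    Rm=Rm@ry(t[5]); p=p+Rm@np.array([e3,0,0])
    Rm=Rm@rz(t[6]+t7); p=p+Rm@np.array([0,y0,c])
    return (p,Rm,sh,el,w) if full else (p,Rm)
def res(x,sg):
    o=[]
    for q,p,e in D:
        P,M=fk(q,x,sg); T=Rot.from_euler('xyz',e,degrees=True).as_matrix()
        o+=list((P-p)*5)+list(Rot.from_matrix(M.T@T).as_rotvec())
    o+=list(.02*np.array([x[4],x[5],x[6],x[9],x[10]]))
    return np.array(o)
def fit():
    best=None
    for s in itertools.product([1,-1],repeat=4):
        sg=[s[0],1,s[1],1,s[2],1,s[3]]
        for t7 in (0,1.57,3.14,-1.57):
          for t1 in (0,2.47,-.1,1.57,3.14):
            f=least_squares(res,[.3,.4,.4,.25,0,0,0,t1,t7,0,0],args=(sg,),max_nfev=200)
            if best is None or f.cost<best[0]: best=(f.cost,sg,f.x)
    return best
if __name__=="__main__":
    b=fit(); print(b[0],b[1],b[2].round(4)); np.savez("kin.npz",sg=b[1],x=b[2])
    print(res(b[2],b[1]).round(4))
E
time python3 kin.py
```

```text
0.006129219206658308 [-1, 1, -1, 1, -1, 1, -1] [ 2.2780e-01  4.8340e-01  4.7410e-01  3.0660e-01 -3.0000e-04 -7.1000e-02
  3.7000e-02 -9.5600e-02  1.4868e+00  5.7400e-02 -2.3000e-02]
[ 0.0122 -0.0041 -0.0032  0.0012 -0.0001 -0.0115 -0.0131  0.0238  0.0033
  0.0003 -0.     -0.0122 -0.0255  0.0479  0.0232 -0.0026  0.0556  0.0056
  0.021  -0.0206 -0.0233 -0.004   0.0545  0.0062 -0.     -0.0014  0.0007
  0.0011 -0.0005]
real	1m16.355s
user	1m16.745s
sys	0m0.112s
```

```bash
cat > kin2.py <<'E'
import numpy as np
from kin import rz,ry,D
from scipy.optimize import least_squares
from scipy.spatial.transform import Rotation as Rot
D=D+[([-79.2,-12.0,83.1,132.7,-2.7,15.7,26.8],[.5629,-.0532,.2159],[144.9,1.3,106.8])]
import json,os
if os.path.exists("extra.json"): D+= [tuple(t) for t in json.load(open("extra.json"))]
SG=np.array([-1,1,-1,1,-1,1,-1])
def fk(q,x,full=False):
    off=x[:7]; H,s0,a,e1,e2,b,e3,c,k1,k2,k3,k4=x[7:]
    t=np.radians(q)*SG+off
    Rm=rz(t[0]); p=np.array([0,0,H])+Rm@[s0,k1,0]
    Rm=Rm@ry(t[1])@rz(t[2]); p=p+Rm@[e1,k2,a]; el=p
    Rm=Rm@ry(t[3]); p=p+Rm@[e2,0,0]; Rm=Rm@rz(t[4]); p=p+Rm@[0,k3,b]; w=p
    Rm=Rm@ry(t[5]); p=p+Rm@[e3,0,0]
    Rm=Rm@rz(t[6]); p=p+Rm@[0,k4,c]
    return (p,Rm,el,w) if full else (p,Rm)
def res(x,reg=True):
    o=[]
    for q,p,e in D:
        P,M=fk(q,x); T=Rot.from_euler('xyz',e,degrees=True).as_matrix()
        o+=list((P-p)*5)+list(Rot.from_matrix(M.T@T).as_rotvec())
    if reg: o+=list(.02*np.r_[x[:6],x[8],x[10:12],x[13],x[15:]])
    return np.array(o)
def fit():
    x0=np.array([-.09,0,0,0,0,0,1.487,.228,0,.48,0,-.07,.47,.03,.3,0,0,0,0])
    return least_squares(res,x0).x
if __name__=="__main__":
    x=fit(); np.save("kin.npy",x); print(np.degrees(x[:7]).round(2),x[7:].round(4)); print(res(x,False).reshape(-1,6).round(4))
E
python3 kin2.py
```

```text
[ 2.000e-02  1.000e-02 -1.000e-02  1.100e-01  0.000e+00 -8.000e-02
  8.998e+01] [ 2.862e-01  3.000e-04  5.414e-01  3.000e-04 -1.500e-03  4.719e-01
  1.000e-04  3.539e-01 -3.060e-02 -3.170e-02 -1.000e-04  1.000e-04]
[[ 0.0001 -0.0001  0.      0.0006  0.0001  0.0006]
 [-0.      0.0002  0.     -0.0003  0.     -0.0001]
 [-0.      0.0001 -0.0002 -0.0009  0.0004  0.0002]
 [ 0.0001  0.0001 -0.     -0.0003  0.0002  0.0007]
 [-0.     -0.0002  0.0002  0.0008 -0.0008 -0.0014]]
```

```bash
cat > ik.py <<'E'
from h import *
from kin2 import fk
X=np.load("kin.npy")
LO=np.array([-169.35,-19.33,-80.79,13.8,-78.32,9.67,-169.56]);HI=np.array([169.35,120.38,83.38,139.57,258.32,109.79,169.56])
from scipy.optimize import least_squares
def ik(p,M,q0,wt=1e-3,qref=None):
    qr=q0 if qref is None else qref
    def f(q):
        P,m=fk(q,X); return np.r_[(P-p)*10,Rot.from_matrix(m.T@M).as_rotvec()*3,wt*(q-qr)/100]
    s=least_squares(f,np.clip(q0,LO+.5,HI-.5),bounds=(LO,HI),max_nfev=150)
    P,m=fk(s.x,X); return s.x,np.linalg.norm(P-p)*1000,np.degrees(np.linalg.norm(Rot.from_matrix(m.T@M).as_rotvec()))
E
python3 - <<'E'
from ik import *
rng=np.random.default_rng(0)
for h in (-.005,.03,.12):
  p,M=tgt(h,2.4); out=[]
  for i in range(60):
    q0=LO+(HI-LO)*rng.random(7)
    q,e,a=ik(p,M,q0,1e-4)
    if e<1 and a<.3:
        mar=np.min(np.r_[q-LO,HI-q]); out.append((mar,q))
  out.sort(key=lambda t:-t[0]); print(h,len(out))
  for m,q in out[:12]: print(round(m,1),q.round(0))
E
```

```text
-0.005 30
8.0 [-30.   5.  39. 132. -56.  20.  75.]
8.0 [ -9.   5.  16. 130. -50.  18.  69.]
7.6 [-41.   6.  51. 132. -59.  21.  78.]
7.6 [-41.   6.  52. 132. -59.  21.  78.]
7.5 [-44.   6.  55. 132. -60.  22.  79.]
7.4 [-49.   7.  60. 132. -62.  23.  81.]
7.2 [  3.   5.   3. 130. -47.  17.  66.]
6.3 [ 15.   6. -10. 129. -43.  16.  61.]
6.3 [ 16.   6. -10. 129. -43.  16.  61.]
6.3 [ 72.  19. -74. 126.  27.  16.  -2.]
5.8 [ 71.  18. -73. 126.  24.  15.   1.]
5.4 [ 70.  17. -71. 126.  21.  15.   3.]
0.03 35
10.5 [ 22.   2. -15. 129. -37.  20.  56.]
10.5 [ 26.   2. -19. 129. -37.  20.  56.]
10.4 [ 27.   2. -20. 129. -36.  20.  56.]
10.3 [ 31.   2. -24. 128. -36.  20.  55.]
10.1 [ 10.   1.  -3. 130. -38.  20.  57.]
9.7 [ 52.   4. -46. 127. -30.  19.  51.]
9.5 [ 57.   5. -51. 127. -28.  19.  49.]
9.2 [ 63.   6. -57. 127. -25.  19.  46.]
9.1 [ -7.   0.  14. 130. -39.  21.  58.]
9.0 [ 65.   6. -60. 127. -23.  19.  44.]
9.0 [ 67.   7. -61. 127. -22.  19.  44.]
8.9 [-11.   0.  19. 131. -39.  21.  58.]
0.12 33
11.0 [ 45.  -8. -30. 127. -38.  35.  58.]
11.0 [ 46.  -8. -31. 127. -38.  35.  58.]
11.0 [ 36.  -8. -23. 127. -36.  34.  56.]
10.6 [ 25.  -9. -12. 128. -32.  33.  52.]
10.2 [ 16.  -9.  -5. 128. -30.  32.  50.]
10.1 [ 16.  -9.  -5. 128. -30.  32.  50.]
9.7 [ 10. -10.   1. 128. -28.  32.  48.]
9.0 [  2. -10.   7. 129. -25.  31.  45.]
8.8 [  0. -11.   9. 129. -24.  31.  44.]
8.2 [ 81. -11. -59. 125. -48.  40.  69.]
8.2 [ -5. -11.  13. 129. -22.  31.  42.]
8.1 [ 81. -11. -59. 125. -48.  40.  70.]
```

```bash
cat > sim.py <<'E'
from ik import *
def jac(q):
    P,m=fk(q,X); J=np.zeros((6,7))
    for i in range(7):
        d=np.zeros(7); d[i]=.01
        P2,m2=fk(q+d,X); J[:3,i]=(P2-P)/np.radians(.01); J[3:,i]=Rot.from_matrix(m2@m.T).as_rotvec()/np.radians(.01)
    return P,m,J
def run(q,rows,lam=.02,null=0,q0=None,sub=6,cl=None):
    q=np.array(q,float); P0,M0=fk(q,X); Pc,Mc=P0,M0; hist=[]
    for rw in rows:
        rx,ry_,rz_,x,y,z=rw
        Pt=P0+M0@np.array([x,y,z])/1000; Mt=M0@Rot.from_rotvec([rx,ry_,rz_]).as_matrix()
        dp=Pt-Pc; dr=Rot.from_matrix(Mc.T@Mt).as_rotvec()
        f=min(1,.0625/max(1e-9,np.linalg.norm(dp)),np.radians(10.7)/max(1e-9,np.linalg.norm(dr)))
        Pa,Ma=Pc,Mc
        Pc=Pc+f*dp; Mc=Mc@Rot.from_rotvec(f*dr).as_matrix()
        for k in range(1,sub+1):
            pk=Pa+(Pc-Pa)*k/sub; mk=Ma@Rot.from_rotvec(Rot.from_matrix(Ma.T@Mc).as_rotvec()*k/sub).as_matrix()
            for it in range(4):
                P,m,J=jac(q); e=np.r_[pk-P,Rot.from_matrix(mk@m.T).as_rotvec()]
                Ji=J.T@np.linalg.inv(J@J.T+lam**2*np.eye(6))
                dq=Ji@e
                if null and it==0: dq=dq+(np.eye(7)-Ji@J)@(null*np.radians(q0-q))
                q=np.clip(q+np.degrees(dq),LO,HI)
        hist.append(q.copy())
    return q,np.array(hist)
E
cat > c.py <<'E'
from sim import *
A=[[0,0,0,0,0,-60],[0,0,0,0,0,-120],[0,0,.05,-30,-30,-170]]+[[0,0,.15+.1*i,-70-40*i,y,-190] for i,y in enumerate([-70,-115,-160,-210,-255,-300,-345])]
B=[[-.1,0,.03,-50,-5,0],[-.22,-.02,.06,-105,-10,0],[-.35,-.03,.09,-160,-15,10],[-.48,-.04,.13,-215,-20,35],[-.609,-.051,.162,-269,-23,65]]+[[-.609,-.051,.162,-269,-23,91]]*3
C=[[0,0,-.02,0,0,25],[0,0,-.041,0,0,50],[0,0,-.041,0,0,75],[0,0,-.041,0,0,90],[0,0,-.041,0,0,100],[0,0,-.041,0,0,100]]
E=[[0,0,.003,-1.5,-1,5],[0,0,.003,-1.5,-1,10],[0,0,.003,-1.5,-1,10]]
q0=[-73.919,27.347,1.282,89.136,-.6575,63.5587,-4.7612]
q1=[-53.2,-3.36,20.13,102.77,1.17,80.37,-8.75]; q2=[-32.84,-17.04,35.86,130.09,-2.66,30.49,21.74]; q3=[-68.45,-3.98,76.28,132.5,-31.76,18.6,54.07]
for lam in (.005,.03,.1):
    print(lam,*[run(q,m,lam)[0].round(1) for q,m in ((q0,A),(q1,B),(q2,C),(q3,E))])
E
python3 c.py
```

```text
0.005 [-53.4  -3.2  20.  102.6   1.2  80.4  -8.8] [-38.2 -19.   39.7 130.4   2.9  30.8  16.5] [-68.5  -4.4  76.4 132.5 -30.9  18.5  53.3] [-81.3  -7.6  83.4 132.7 -21.3  16.2  45. ]
0.03 [-53.4  -3.2  20.  102.6   1.2  80.4  -8.8] [-38.3 -19.   39.7 130.4   2.9  30.8  16.5] [-68.6  -4.4  76.4 132.5 -30.8  18.5  53.2] [-80.4  -6.8  83.4 132.7 -24.3  16.5  47.8]
0.1 [-53.4  -3.2  20.  102.6   1.2  80.4  -8.8] [-38.3 -19.   39.8 130.4   3.   30.8  16.4] [-67.5  -4.4  75.2 132.5 -30.6  18.5  52.9] [-76.2  -4.3  83.4 132.8 -32.3  17.9  55. ]
```

```bash
cat > plan.py <<'E'
from sim import *
import sys,time
def seg(q,P1,M1,nullhist):
    """straight move from fk(q) to P1,M1 in small steps"""
    P0,M0=fk(q,X); dr=Rot.from_matrix(M0.T@M1).as_rotvec()
    N=int(max(2,np.ceil(np.linalg.norm(P1-P0)/.03),np.ceil(np.degrees(np.linalg.norm(dr))/6)))
    for k in range(1,N+1):
        pk=P0+(P1-P0)*k/N; mk=M0@Rot.from_rotvec(dr*k/N).as_matrix()
        for it in range(2):
            P,m,J=jac(q); e=np.r_[pk-P,Rot.from_matrix(mk@m.T).as_rotvec()]
            q=np.clip(q+np.degrees(J.T@np.linalg.solve(J@J.T+1e-4*np.eye(6),e)),LO,HI)
        nullhist.append(np.r_[q,np.linalg.norm(e[:3])*1000])
    return q
def via(az,rad,z,tilt,yaw):
    a=np.radians(az); t=np.radians(tilt)
    zz=np.array([np.sin(t)*np.cos(a),np.sin(t)*np.sin(a),-np.cos(t)])
    xr=np.array([-np.sin(a),np.cos(a),0]); y=np.cross(zz,xr)
    M=np.c_[xr,y,zz]@rz_(np.radians(yaw)); return np.array([rad*np.cos(a),rad*np.sin(a),z]),M
def rz_(t):c,s=np.cos(t),np.sin(t);return np.array([[c,-s,0],[s,c,0],[0,0,1.]])
def marg(q): return np.min(np.r_[(q-LO)[:6],(HI-q)[:6]])
E
cat > search.py <<'E'
from plan import *
rng=np.random.default_rng(1)
q0=np.array(r.sense()["joint_pos"]); H=[]
qa=seg(q0,*tgt(.12,2.4),H); print("hover",qa.round(1))
res=[];t=time.time()
while time.time()-t<400:
    v1=[rng.uniform(-70,60),rng.uniform(.4,.75),rng.uniform(.42,.6),rng.uniform(0,35),rng.uniform(-60,60)]
    v2=[rng.uniform(-70,60),rng.uniform(.4,.75),rng.uniform(.42,.6),rng.uniform(0,35),rng.uniform(-60,60)]
    p0=[2.4,-57.6][rng.integers(2)]
    h=[]; q=seg(qa,*via(*v1),h); q=seg(q,*via(*v2),h); q=seg(q,*tgt(.13,p0),h); h2=[]; q=seg(q,*tgt(-.008,p0),h2)
    A=np.array(h+h2); 
    if A[:,7].max()>3: continue
    m=min(marg(x[:7]) for x in h2); mp=min(marg(x[:7]) for x in h)
    res.append((min(m,mp+4),m,mp,np.round(v1+v2,2).tolist(),p0,q.round(0).tolist(),len(A)))
res.sort(key=lambda x:-x[0])
print(len(res)); 
for x in res[:8]: print(x)
E
python3 search.py
```

```text
hover [-39.7 -19.3  40.6 130.3   4.5  31.   17.3]
9
(np.float64(6.272685200698895), np.float64(8.094611280471858), np.float64(2.272685200698895), [30.92, 0.74, 0.47, 11.79, 55.18, 35.02, 0.46, 0.59, 1.08, -59.04], -57.6, [-12.0, 5.0, 20.0, 131.0, -53.0, 18.0, 11.0], 66)
(np.float64(5.365987463826503), np.float64(8.248781551957945), np.float64(1.365987463826503), [3.43, 0.62, 0.58, 26.62, 46.6, -20.51, 0.67, 0.59, 10.37, -57.79], -57.6, [-14.0, 5.0, 21.0, 131.0, -53.0, 18.0, 11.0], 45)
(np.float64(5.186810101351206), np.float64(8.141966399060086), np.float64(1.186810101351206), [43.44, 0.75, 0.57, 5.76, 36.47, 5.66, 0.75, 0.47, 31.54, -58.06], -57.6, [-13.0, 5.0, 20.0, 131.0, -53.0, 18.0, 11.0], 62)
(np.float64(5.156714715780161), np.float64(8.087299485426334), np.float64(1.1567147157801614), [36.51, 0.73, 0.59, 11.47, 25.0, -3.91, 0.74, 0.53, 14.0, -55.95], -57.6, [-12.0, 5.0, 19.0, 131.0, -53.0, 18.0, 11.0], 60)
(np.float64(5.061293575328882), np.float64(7.970538079840173), np.float64(1.0612935753288824), [-19.1, 0.58, 0.56, 8.99, 48.88, -33.24, 0.61, 0.47, 5.12, -56.3], -57.6, [-11.0, 5.0, 18.0, 131.0, -52.0, 18.0, 11.0], 49)
(np.float64(4.74632654816509), np.float64(7.727833579666923), np.float64(0.74632654816509), [46.55, 0.69, 0.59, 6.5, 41.83, -26.18, 0.74, 0.42, 0.86, -23.08], -57.6, [-8.0, 5.0, 15.0, 130.0, -51.0, 17.0, 10.0], 67)
(np.float64(4.735069518475836), np.float64(8.242344485666395), np.float64(0.7350695184758358), [35.14, 0.55, 0.56, 8.18, 48.49, -33.63, 0.74, 0.47, 9.24, -19.64], -57.6, [-14.0, 5.0, 21.0, 131.0, -53.0, 18.0, 11.0], 61)
(np.float64(4.4721865328970445), np.float64(7.601167905892273), np.float64(0.4721865328970445), [54.05, 0.67, 0.54, 1.66, 32.66, 40.26, 0.57, 0.54, 7.14, -54.52], -57.6, [-6.0, 5.0, 13.0, 130.0, -51.0, 17.0, 9.0], 64)
```

```bash
cat > s2.py <<'E'
from plan import *
q0=np.array(r.sense()["joint_pos"])
v1=[3.43, 0.62, 0.58, 26.62, 46.6]; v2=[-20.51, 0.67, 0.59, 10.37, -57.79]
for ha in (.08,.1,.12):
  for hb in (.1,.13,.16):
    for V in ([v1,v2],[v2],[[-5,.6,.5,20,20],v2]):
        h=[];q=seg(q0,*tgt(ha,2.4),h); l=[marg(q)]
        for v in V: q=seg(q,*via(*v),h);l.append(marg(q))
        q=seg(q,*tgt(hb,-57.6),h); l.append(marg(q));q=seg(q,*tgt(-.008,-57.6),h);l.append(marg(q))
        A=np.array(h); print(ha,hb,len(V),q.round(0),A[:,7].max().round(1),np.round(l,1),len(A))
E
python3 s2.py
```

```text
0.08 0.1 2 [-19.   5.  26. 131. -54.  18.  13.] 3.0 [ 4.1 17.  14.4  9.6  8.6] 48
0.08 0.1 1 [-80. -10.  83. 135. -16.  13. -21.] 174.4 [ 4.1 12.   2.5  0. ] 35
0.08 0.1 2 [-27.   6.  36. 131. -57.  19.  15.] 3.5 [ 4.1 17.7 14.3  8.7  8.2] 41
0.08 0.13 2 [-19.   5.  26. 131. -54.  18.  13.] 3.2 [ 4.1 17.  14.4  6.2  8.6] 49
0.08 0.13 1 [-66.  -7.  72. 137. -29.  13.  -9.] 271.1 [ 4.1 12.   0.1  2.1] 36
0.08 0.13 2 [-27.   6.  36. 131. -57.  19.  15.] 3.7 [ 4.1 17.7 14.3  5.1  8.2] 42
0.08 0.16 2 [-18.   5.  26. 131. -54.  18.  13.] 3.3 [ 4.1 17.  14.4  3.   8.6] 50
0.08 0.16 1 [-56.  11.  70. 132. -69.  27.  28.] 106.1 [ 4.1 12.   0.   7.2] 37
0.08 0.16 2 [-27.   6.  36. 131. -57.  19.  15.] 3.8 [ 4.1 17.7 14.3  1.9  8.2] 43
0.1 0.1 2 [-15.   5.  23. 131. -53.  18.  12.] 4.5 [ 2.2 17.2 14.4  9.8  8.4] 47
0.1 0.1 1 [-43.   7.  54. 132. -62.  22.  21.] 129.4 [ 2.2 12.3  6.8  7.5] 35
0.1 0.1 2 [-24.   5.  32. 131. -56.  19.  14.] 4.5 [ 2.2 17.9 14.3  9.   8.3] 41
0.1 0.13 2 [-15.   5.  23. 131. -53.  18.  12.] 4.5 [ 2.2 17.2 14.4  6.5  8.4] 48
0.1 0.13 1 [-43.   7.  54. 132. -62.  22.  
[... 393 characters left out ...]
53.  18.  11.] 3.8 [ 0.  17.3 14.4  9.8  8.3] 48
0.12 0.1 1 [-42.   7.  53. 132. -61.  22.  20.] 129.2 [ 0.  12.3  6.9  7.6] 35
0.12 0.1 2 [-23.   5.  31. 131. -55.  19.  14.] 3.8 [ 0.  18.  14.4  9.1  8.4] 42
0.12 0.13 2 [-14.   5.  21. 131. -53.  18.  11.] 3.8 [ 0.  17.3 14.4  6.7  8.2] 49
0.12 0.13 1 [-41.   7.  52. 132. -61.  21.  20.] 47.7 [ 0.  12.3  3.6  7.6] 36
0.12 0.13 2 [-23.   5.  31. 131. -55.  19.  14.] 3.8 [ 0.  18.  14.4  5.7  8.4] 43
0.12 0.16 2 [-14.   5.  21. 131. -53.  18.  11.] 3.8 [ 0.  17.3 14.4  3.5  8.2] 50
0.12 0.16 1 [-67.  -4.  74. 137. -41.  14.   3.] 219.6 [ 0.  12.3  0.   2.5] 36
0.12 0.16 2 [-23.   5.  31. 131. -55.  19.  14.] 3.8 [ 0.  18.  14.4  2.4  8.4] 44
```

Run:
```python
from plan import *
v1=[3.43, 0.62, 0.58, 26.62, 46.6]
print(delta(*tgt(.1,2.4)),delta(*via(*v1)))
s,p,M=tcp()
pv,Mv=via(*v1); pa,Ma=tgt(.1,2.4)
for f in (.33,.66,1):
    P=pa+(pv-pa)*f; Q=Ma@Rot.from_rotvec(f*Rot.from_matrix(Ma.T@Mv).as_rotvec()).as_matrix(); print(f,delta(P,Q))
```

```text
(array([  0.9,   1.1, -86.7]), array([ 0.0039, -0.002 , -0.0034])) (array([  62.6,  275.6, -252.5]), array([ 0.1026, -0.1614,  1.0229]))
0.33 (array([  21.3,   91.7, -141.4]), array([ 0.0366, -0.0547,  0.3353]))
0.66 (array([  41.6,  182.3, -196.1]), array([ 0.0691, -0.1073,  0.6739]))
1 (array([  62.6,  275.6, -252.5]), array([ 0.1026, -0.1614,  1.0229]))
```

Emit:
jog_arm --motion '[{"rx": 0, "ry": 0, "rz": 0, "x": 0, "y": 0, "z": -30, "fingers": 0.3}, {"rx": 0, "ry": 0, "rz": 0, "x": 0, "y": 0, "z": -60, "fingers": 0.3}, {"rx": 0, "ry": 0, "rz": 0, "x": 1, "y": 1, "z": -87, "fingers": 0.3}, {"rx": 0.018, "ry": -0.027, "rz": 0.168, "x": 11, "y": 46, "z": -114, "fingers": 0.3}, {"rx": 0.037, "ry": -0.055, "rz": 0.335, "x": 21, "y": 92, "z": -141, "fingers": 0.3}, {"rx": 0.053, "ry": -0.081, "rz": 0.505, "x": 31, "y": 137, "z": -169, "fingers": 0.3}, {"rx": 0.069, "ry": -0.107, "rz": 0.674, "x": 42, "y": 182, "z": -196, "fingers": 0.3}, {"rx": 0.086, "ry": -0.134, "rz": 0.848, "x": 52, "y": 229, "z": -224, "fingers": 0.3}, {"rx": 0.103, "ry": -0.161, "rz": 1.023, "x": 63, "y": 276, "z": -252, "fingers": 0.3}, {"rx": 0.103, "ry": -0.161, "rz": 1.023, "x": 63, "y": 276, "z": -252, "fingers": 0.3}]'

```text
clock: 5.42
position: [0.6215, 0.0419, 0.5828]
ee_rot: [161.1, -19.3, 50.4]
ft_force: [1.0, 0.6, 0.0]
gripper_width: 0.0599
```

Run:
```python
from plan import *
q0=np.array(r.sense()["joint_pos"]); print(q0.round(1), r.sense()["clock"])
v2=[-20.51, 0.67, 0.59, 10.37, -57.79]
for v in (v2,[-20.51, 0.67, 0.55, 10.37, -57.79],[-15, 0.62, 0.5, 10.37, -57.79],[-25, 0.7, 0.5, 10.37, -57.79],[-35, 0.7, 0.5, 10.37, -57.79]):
    h=[];q=seg(q0,*via(*v),h);qv=q; q=seg(q,*tgt(.13,-57.6),h);q=seg(q,*tgt(-.008,-57.6),h); print(v,qv.round(0),q.round(0),np.array(h)[:,7].max(),len(h))
v=v2
pv,Mv=via(*v); s,pa,Ma=tcp()
for f in (.25,.5,.75,1):
    P=pa+(pv-pa)*f; Q=Ma@Rot.from_rotvec(f*Rot.from_matrix(Ma.T@Mv).as_rotvec()).as_matrix(); print(f,delta(P,Q))
```

```text
[-24.1  -1.6  12.3  83.    3.8  72.  -54.8] 5.425
[-20.51, 0.67, 0.59, 10.37, -57.79] [-1. 16. 23. 59. -6. 95. 57.] [-11.   5.  18. 131. -52.  18.  11.] 2.8662976029247558 34
[-20.51, 0.67, 0.55, 10.37, -57.79] [-2. 15. 23. 66. -6. 90. 57.] [-12.   5.  19. 131. -52.  18.  11.] 2.874908304262576 34
[-15, 0.62, 0.5, 10.37, -57.79] [-10.   8.  22.  79.  -2.  83.  54.] [-13.   5.  20. 131. -53.  18.  11.] 2.933242611382333 36
[-25, 0.7, 0.5, 10.37, -57.79] [ 3. 18. 24. 68. -7. 85. 58.] [-11.   5.  18. 131. -52.  18.  11.] 2.8597946614935394 33
[-35, 0.7, 0.5, 10.37, -57.79] [  9.  18.  30.  69. -10.  85.  60.] [-12.   5.  19. 131. -52.  18.  11.] 2.8889670521092627 34
0.25 (array([-48.8,  48.9,  -3.3]), array([ 0.0793, -0.0304, -0.3509]))
0.5 (array([-97.6,  97.9,  -6.7]), array([ 0.1587, -0.0608, -0.7019]))
0.75 (array([-146.4,  146.8,  -10. ]), array([ 0.238 , -0.0911, -1.0528]))
1 (array([-195.2,  195.8,  -13.3]), array([ 0.3173, -0.1215, -1.4038]))
```

Run:
```python
from plan import *
q0=np.array(r.sense()["joint_pos"])
for ps in (2.4,-57.6):
  for hb in (.1,.13,.16):
    h=[];q=seg(q0,*tgt(hb,ps),h);qv=q;q=seg(q,*tgt(-.008,ps),h); print(ps,hb,qv.round(0),q.round(0),np.array(h)[:,7].max(),len(h))
```

```text
2.4 0.1 [-35. -14.  39. 131.  -6.  28.  27.] [-67.   8.  82. 135. -68.  25.  87.] 164.8215565206208 16
2.4 0.13 [-33. -19.  36. 130.   0.  32.  21.] [-48.  -5.  53. 139. -38.  13.  58.] 256.22207649739016 16
2.4 0.16 [-32. -19.  33. 129.   3.  37.  18.] [-140.  -19.   83.  140.  -17.   10.   47.] 311.93780999546203 17
-57.6 0.1 [-25. -12.  31. 130. -14.  28. -25.] [-37.   6.  47. 132. -60.  21.  18.] 4.883134175588281 16
-57.6 0.13 [-24. -16.  29. 129.  -9.  32. -30.] [-41.   7.  52. 132. -61.  21.  20.] 6.4384479349451125 16
-57.6 0.16 [-22. -19.  27. 128.  -5.  36. -34.] [-45.   7.  56. 132. -62.  22.  21.] 8.339236613271156 17
```

Use V2.

Emit:
jog_arm --motion '[{"rx": 0.04, "ry": -0.015, "rz": -0.175, "x": -24, "y": 24, "z": -2, "fingers": 0.3}, {"rx": 0.079, "ry": -0.03, "rz": -0.351, "x": -49, "y": 49, "z": -3, "fingers": 0.3}, {"rx": 0.119, "ry": -0.046, "rz": -0.526, "x": -73, "y": 73, "z": -5, "fingers": 0.3}, {"rx": 0.159, "ry": -0.061, "rz": -0.702, "x": -98, "y": 98, "z": -7, "fingers": 0.3}, {"rx": 0.198, "ry": -0.076, "rz": -0.877, "x": -122, "y": 122, "z": -8, "fingers": 0.3}, {"rx": 0.238, "ry": -0.091, "rz": -1.053, "x": -146, "y": 147, "z": -10, "fingers": 0.3}, {"rx": 0.278, "ry": -0.106, "rz": -1.228, "x": -171, "y": 171, "z": -12, "fingers": 0.3}, {"rx": 0.317, "ry": -0.122, "rz": -1.404, "x": -195, "y": 196, "z": -13, "fingers": 0.3}, {"rx": 0.317, "ry": -0.122, "rz": -1.404, "x": -195, "y": 196, "z": -13, "fingers": 0.3}]'

```text
clock: 6.55
position: [0.6277, -0.2366, 0.5873]
ee_rot: [174.4, 8.5, 126.9]
ft_force: [-0.1, -0.2, 0.0]
gripper_width: 0.0592
```

Run:
```python
from plan import *
q0=np.array(r.sense()["joint_pos"]); print(q0.round(1), r.sense()["clock"])
for ps in (2.4,-57.6):
  for hb in (.1,.13):
    h=[];q=seg(q0,*tgt(hb,ps),h);qv=q;q=seg(q,*tgt(-.008,ps),h); print(ps,hb,qv.round(0),q.round(0),np.array(h)[:,7].max(),len(h))
pv,Mv=tgt(.12,-57.6); s,pa,Ma=tcp()
for f in np.arange(1,8)/7:
    P=pa+(pv-pa)*f; Q=Ma@Rot.from_rotvec(f*Rot.from_matrix(Ma.T@Mv).as_rotvec()).as_matrix(); print(f,*delta(P,Q))
```

```text
[-1.2 16.4 24.3 59.4 -7.  95.3 57.7] 6.55
2.4 0.1 [-10.  -9.  18. 130. -22.  28.  42.] [-15.   5.  22. 131. -53.  18.  72.] 2.8760631710940974 17
2.4 0.13 [ -9. -13.  17. 129. -18.  32.  39.] [-16.   5.  24. 131. -54.  18.  72.] 3.067466088071552 17
-57.6 0.1 [ -8.  -9.  16. 130. -23.  28. -17.] [-13.   5.  20. 131. -53.  18.  11.] 2.7863100621947634 19
-57.6 0.13 [ -6. -12.  14. 129. -20.  32. -20.] [-12.   5.  20. 131. -53.  18.  11.] 2.912036285133555 20
0.14285714285714285 [35.5 -3.1 35.5] [-0.0643  0.0363  0.1997]
0.2857142857142857 [71.1 -6.2 70.9] [-0.1285  0.0726  0.3994]
0.42857142857142855 [106.6  -9.2 106.4] [-0.1928  0.109   0.5991]
0.5714285714285714 [142.1 -12.3 141.9] [-0.2571  0.1453  0.7989]
0.7142857142857143 [177.7 -15.4 177.3] [-0.3213  0.1816  0.9986]
0.8571428571428571 [213.2 -18.5 212.8] [-0.3856  0.2179  1.1983]
1.0 [248.7 -21.5 248.2] [-0.4499  0.2542  1.398 ]
```

Emit:
jog_arm --motion '[{"rx": -0.05, "ry": 0.028, "rz": 0.155, "x": 28, "y": -2, "z": 28, "fingers": 0.3}, {"rx": -0.1, "ry": 0.056, "rz": 0.311, "x": 55, "y": -5, "z": 55, "fingers": 0.3}, {"rx": -0.15, "ry": 0.085, "rz": 0.466, "x": 83, "y": -7, "z": 83, "fingers": 0.3}, {"rx": -0.2, "ry": 0.113, "rz": 0.621, "x": 111, "y": -10, "z": 110, "fingers": 0.3}, {"rx": -0.25, "ry": 0.141, "rz": 0.777, "x": 138, "y": -12, "z": 138, "fingers": 0.3}, {"rx": -0.3, "ry": 0.169, "rz": 0.932, "x": 166, "y": -14, "z": 165, "fingers": 0.3}, {"rx": -0.35, "ry": 0.198, "rz": 1.087, "x": 193, "y": -17, "z": 193, "fingers": 0.3}, {"rx": -0.4, "ry": 0.226, "rz": 1.243, "x": 221, "y": -19, "z": 221, "fingers": 0.3}, {"rx": -0.45, "ry": 0.254, "rz": 1.398, "x": 249, "y": -22, "z": 248, "fingers": 0.3}, {"rx": -0.45, "ry": 0.254, "rz": 1.398, "x": 249, "y": -22, "z": 248, "fingers": 0.3}]'

```text
clock: 7.8
position: [0.4976, -0.0649, 0.2981]
ee_rot: [160.1, -28.8, 52.5]
ft_force: [0.4, 0.1, 0.7]
gripper_width: 0.0597
```

```bash
python3 st.py .04 -57.6 b
python3 - <<'E'
from plan import *
q0=np.array(r.sense()["joint_pos"])
h=[];q=seg(q0,*tgt(-.008,-57.6),h); print(q.round(0))
w=r.grab_frame("wrist"); cv2.imwrite("pics/bfull.png",w["frame"][:,:,::-1])
E
```

```text
delta [ 4.5  8.9 78.3] [-0.0092  0.0032 -0.0029]
h 118.4 u -7.9 l 4.7 psi -57.8 tilt 0.56
[ -7.2 -11.6  15.2 129.8 -20.5  31.  -19.3] 7.8 [0.4 0.1 0.7] tq_n 0.032 0.0597
[-13.   5.  20. 131. -53.  18.  11.]
```

View pics/bfull.png

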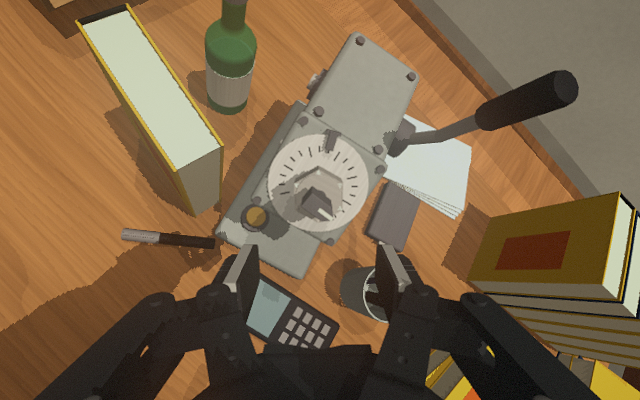

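Run:
```python
from h import *
w=r.grab_frame("wrist"); u,l,n=frame()
img=w["frame"]; hsv=cv2.cvtColor(img,cv2.COLOR_RGB2HSV)
t=np.linspace(0,2*np.pi,60)
pts=proj(w,[F0+.003*n+.05*(np.cos(a)*u+np.sin(a)*l) for a in t]+[F0+.042*n+.0242*(np.cos(a)*u+np.sin(a)*l) for a in np.radians(32.4+60*np.arange(7))])
x0,y0,x1,y1=255,115,385,240
c=cv2.resize(img[y0:y1,x0:x1,::-1],None,fx=6,fy=6,interpolation=cv2.INTER_CUBIC)
P=((pts+.5-[x0,y0])*6).astype(np.int32)
cv2.polylines(c,[P[:60]],True,(0,0,255),1); cv2.polylines(c,[P[60:]],False,(255,0,0),1)
cv2.imwrite("pics/b2.png",c)
```

```text
(no output)
```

View pics/b2.png

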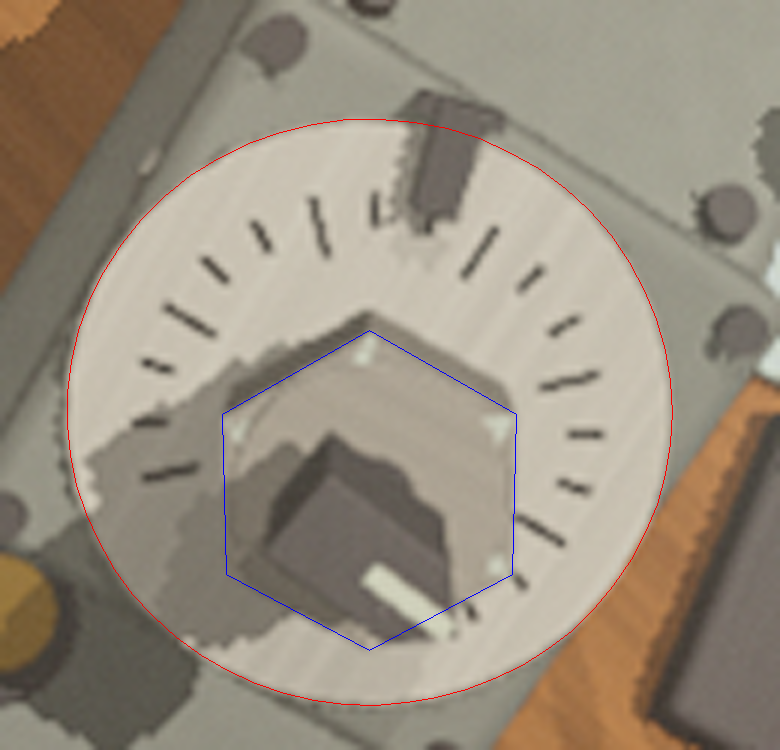

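Emit:
jog_arm --motion '[{"rx": -0.009, "ry": 0.003, "rz": -0.003, "x": 4.5, "y": 9, "z": 15, "fingers": 0.3}, {"rx": -0.009, "ry": 0.003, "rz": -0.003, "x": 4.5, "y": 9, "z": 40, "fingers": 0.3}, {"rx": -0.009, "ry": 0.003, "rz": -0.003, "x": 4.5, "y": 9, "z": 65, "fingers": 0.3}, {"rx": -0.009, "ry": 0.003, "rz": -0.003, "x": 4.5, "y": 9, "z": 85, "fingers": 0.3}, {"rx": -0.009, "ry": 0.003, "rz": -0.003, "x": 4.5, "y": 9, "z": 98, "fingers": 0.3}, {"rx": -0.009, "ry": 0.003, "rz": -0.003, "x": 4.5, "y": 9, "z": 98, "fingers": 0.3}]'

```text
clock: 8.75
position: [0.5693, -0.057, 0.2313]
ee_rot: [158.6, -29.2, 53.1]
ft_force: [-0.0, 0.1, -0.3]
gripper_width: 0.06
```

```bash
python3 st.py -.004 -57.6 c
```

```text
delta [ -7.  -12.1  26.6] [ 0.0118 -0.0053  0.0037]
h 22.8 u 12.2 l -6.2 psi -57.4 tilt 0.74
[-1.320e+01  1.400e+00  2.080e+01  1.296e+02 -4.090e+01  2.000e+01
  1.000e-01] 8.75 [-0.   0.1 -0.3] tq_n -0.046 0.06
```

View pics/cw.png

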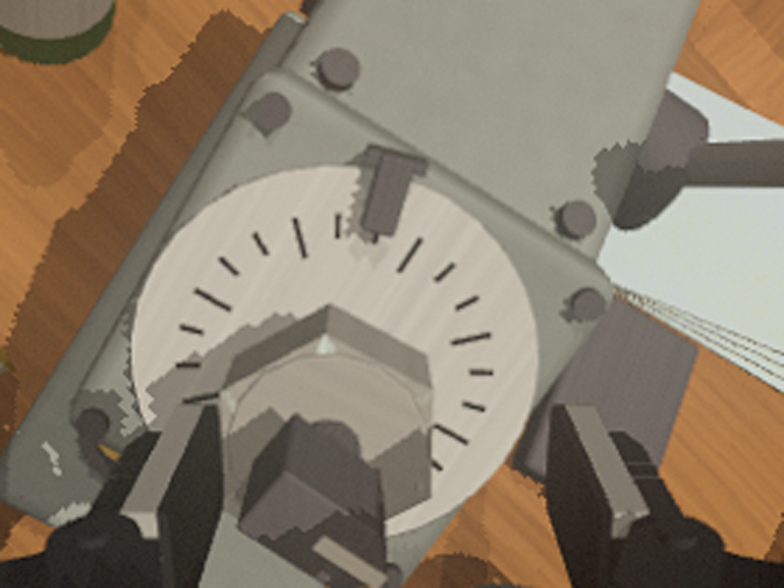

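View pics/cs.png

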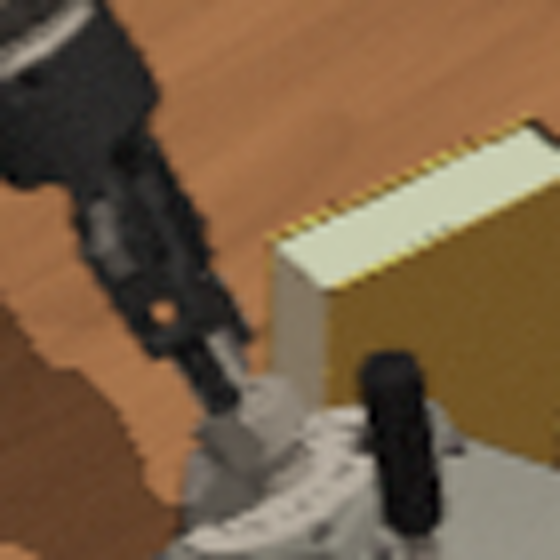

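```bash
python3 st.py .01 -57.6;python3 st.py -.006 -57.6
```

```text
delta [ -6.8 -12.1  13.5] [ 0.0127 -0.0061  0.0033]
h 23.7 u 12.1 l -6.4 psi -57.4 tilt 0.81
[-1.320e+01  1.300e+00  2.080e+01  1.296e+02 -4.080e+01  2.010e+01
  1.000e-01] 8.85 [-0.4  0.8 -0.2] tq_n 0.019 0.0599
delta [ -6.9 -12.3  29.5] [ 0.0127 -0.0061  0.0033]
h 23.7 u 12.1 l -6.4 psi -57.4 tilt 0.81
[-1.320e+01  1.300e+00  2.080e+01  1.296e+02 -4.080e+01  2.010e+01
  1.000e-01] 8.85 [-0.4  0.8 -0.2] tq_n 0.019 0.0599
```

Emit:
jog_arm --motion '[{"rx": 0.006, "ry": -0.003, "rz": 0, "x": -3, "y": -6, "z": 0, "fingers": 0.3}, {"rx": 0.013, "ry": -0.006, "rz": 0.003, "x": -7, "y": -12, "z": 0, "fingers": 0.3}, {"rx": 0.013, "ry": -0.006, "rz": 0.003, "x": -7, "y": -12, "z": 7, "fingers": 0.3}, {"rx": 0.013, "ry": -0.006, "rz": 0.003, "x": -7, "y": -12, "z": 13, "fingers": 0.3}, {"rx": 0.013, "ry": -0.006, "rz": 0.003, "x": -7, "y": -12, "z": 13, "fingers": 0.3}]'

```text
clock: 9.48
position: [0.5644, -0.0518, 0.2139]
ee_rot: [159.5, -28.9, 52.8]
ft_force: [-0.0, 0.3, -0.5]
gripper_width: 0.0594
```

```bash
python3 st.py -.004 -57.6 d; python3 st.py -.004 -57.6
```

```text
delta [ 0.5  0.4 14.5] [-0.001   0.0003  0.0002]
h 10.5 u -0.6 l 0.1 psi -57.6 tilt 0.06
[-13.    2.8  20.4 130.7 -45.3  19.1   4.2] 9.475 [-0.   0.3 -0.5] tq_n -0.000 0.0594
delta [ 0.3 -0.  14.7] [-0.0004 -0.0001  0.0002]
h 10.7 u -0.2 l -0.2 psi -57.6 tilt 0.02
[-13.    2.7  20.4 130.7 -45.2  19.1   4.1] 9.575 [ 0.4 -0.2 -0.3] tq_n 0.024 0.0599
```

View pics/dw.png

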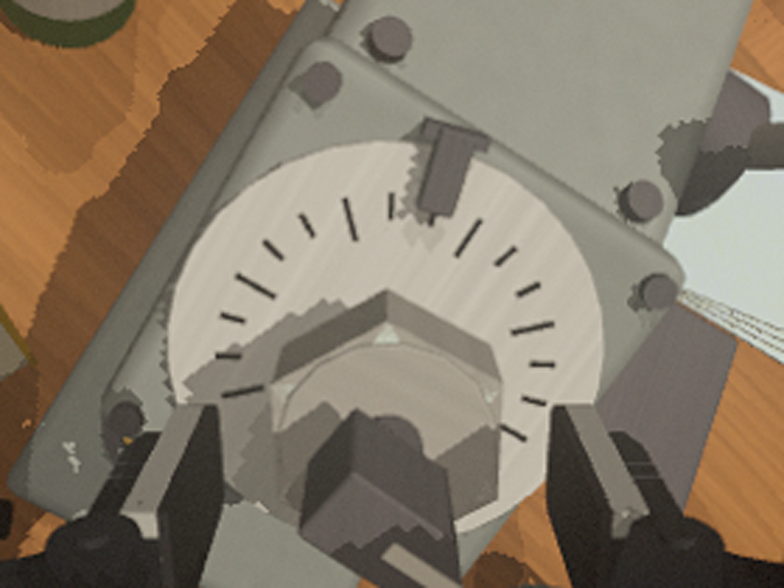

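View pics/ds.png

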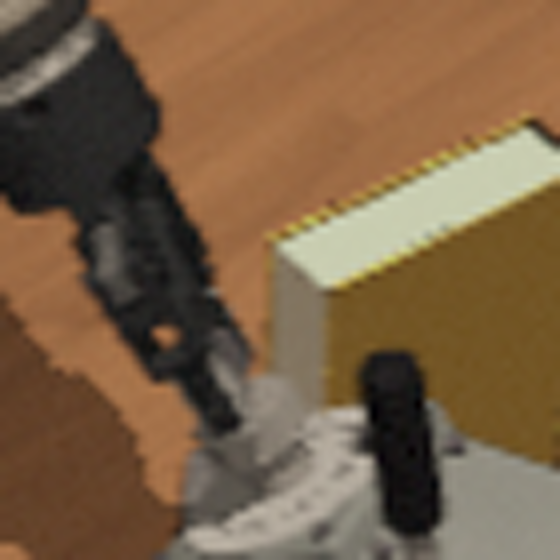

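Emit:
jog_arm --motion '[{"rx": 0, "ry": 0, "rz": 0, "x": 0, "y": 0, "z": 5, "fingers": 0.3}, {"rx": 0, "ry": 0, "rz": 0, "x": 0, "y": 0, "z": 10, "fingers": 0.3}, {"rx": 0, "ry": 0, "rz": 0, "x": 0, "y": 0, "z": 15, "fingers": 0.3}, {"rx": 0, "ry": 0, "rz": 0, "x": 0, "y": 0, "z": 15, "fingers": 0.3}]'

```text
clock: 10.07
position: [0.5729, -0.0497, 0.2014]
ee_rot: [159.5, -28.9, 52.8]
ft_force: [-0.5, 0.1, 0.0]
gripper_width: 0.0599
```

```bash
python3 st.py -.004 -57.6 e; python3 st.py -.006 -57.6
```

```text
delta [ 0.5  0.3 -0.7] [-0.001   0.0006  0.0001]
h -4.7 u -0.6 l -0.1 psi -57.6 tilt 0.07
[-12.2   5.   19.5 130.6 -50.8  18.    9.4] 10.075 [-0.5  0.1  0. ] tq_n 0.001 0.0599
delta [ 0.4 -0.   1.6] [-0.0005  0.0002  0.0001]
h -4.4 u -0.4 l -0.2 psi -57.6 tilt 0.03
[-12.2   4.9  19.5 130.6 -50.8  18.1   9.3] 10.175 [-0.9 -0.9  0. ] tq_n -0.022 0.0596
```

View pics/ew.png

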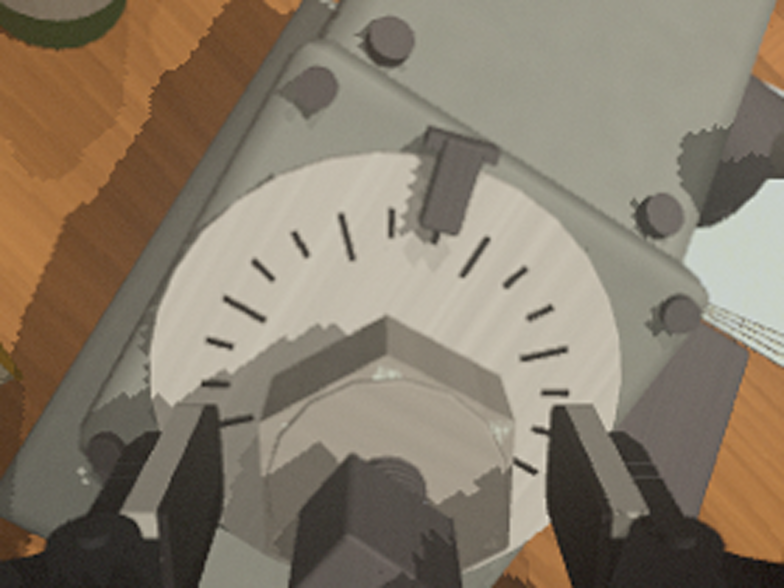

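View pics/es.png

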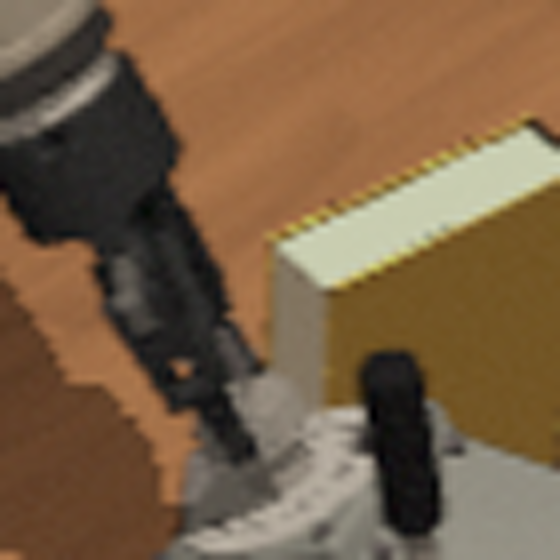

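Emit:
jog_arm --motion '[{"rx": 0, "ry": 0, "rz": 0, "x": 0.4, "y": 0, "z": 0, "fingers": 0.45}, {"rx": 0, "ry": 0, "rz": 0, "x": 0.4, "y": 0, "z": 0, "fingers": 0.6}, {"rx": 0, "ry": 0, "rz": 0, "x": 0.4, "y": 0, "z": 0, "fingers": 0.8}, {"rx": 0, "ry": 0, "rz": 0, "x": 0.4, "y": 0, "z": 0, "fingers": 0.8}]'

```text
clock: 10.68
position: [0.5731, -0.0496, 0.2024]
ee_rot: [159.4, -29.0, 52.8]
ft_force: [-5.9, -0.6, 5.4]
gripper_width: 0.0408
```

```bash
python3 st.py -.004 -57.6 f; python3 st.py -.004 -57.6
```

```text
delta [-0.1 -0.2 -0. ] [-0.0002 -0.0004 -0.    ]
h -4.0 u 0.2 l -0.1 psi -57.6 tilt 0.02
[-12.3   4.9  19.5 130.6 -50.7  18.1   9.2] 10.675 [-5.9 -0.6  5.4] tq_n 0.011 0.0408
delta [-0.1 -0.2  0. ] [-0.0002 -0.0004 -0.0001]
h -4.0 u 0.2 l -0.1 psi -57.6 tilt 0.02
[-12.3   4.9  19.5 130.6 -50.7  18.1   9.2] 10.775 [-4.8 -0.2  4.8] tq_n 0.108 0.0406
```

View pics/fw.png

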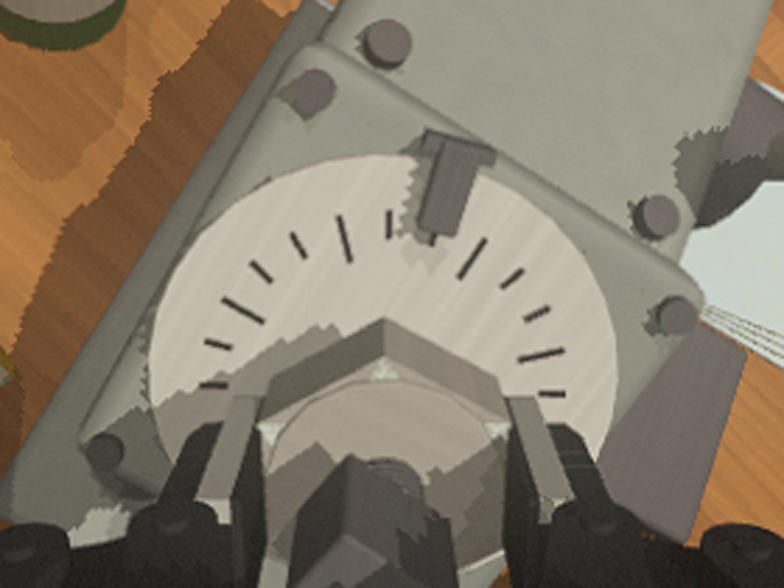

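Emit:
jog_arm --motion '[{"rx": 0, "ry": 0, "rz": -0.08, "x": 0, "y": 0, "z": 0, "fingers": 0.8}, {"rx": 0, "ry": 0, "rz": -0.2, "x": 0, "y": 0, "z": 0, "fingers": 0.8}, {"rx": 0, "ry": 0, "rz": -0.35, "x": 0, "y": 0, "z": 0, "fingers": 0.8}, {"rx": 0, "ry": 0, "rz": -0.5, "x": 0, "y": 0, "z": 0, "fingers": 0.8}, {"rx": 0, "ry": 0, "rz": -0.65, "x": 0, "y": 0, "z": 0, "fingers": 0.8}, {"rx": 0, "ry": 0, "rz": -0.8, "x": 0, "y": 0, "z": 0, "fingers": 0.8}, {"rx": 0, "ry": 0, "rz": -0.95, "x": 0, "y": 0, "z": 0, "fingers": 0.8}, {"rx": 0, "ry": 0, "rz": -1.1, "x": 0, "y": 0, "z": 0, "fingers": 0.8}, {"rx": 0, "ry": 0, "rz": -1.25, "x": 0, "y": 0, "z": 0, "fingers": 0.8}, {"rx": 0, "ry": 0, "rz": -1.4, "x": 0, "y": 0, "z": 0, "fingers": 0.8}]'

```text
clock: 12.02
position: [0.573, -0.0496, 0.2025]
ee_rot: [147.1, 12.8, 124.0]
ft_force: [-0.6, -0.4, 0.1]
gripper_width: 0.041
```

```bash
python3 st.py -.004 22.4 g; python3 st.py -.004 22.4
```

```text
delta [ 0.  -0.1  0.1] [ 0.0005 -0.0005  0.0073]
h -3.9 u 0.1 l 0.0 psi 22.8 tilt 0.04
[ -3.1   5.    9.7 130.1 -48.3  17.4  87.3] 12.025 [-0.6 -0.4  0.1] tq_n -0.239 0.041
delta [ 0.  -0.1  0.1] [ 0.0004 -0.0005  0.0049]
h -3.9 u 0.1 l 0.0 psi 22.7 tilt 0.04
[ -3.1   5.    9.7 130.1 -48.3  17.4  87.1] 12.125 [-1.7 -1.3  1. ] tq_n 0.217 0.0407
```

View pics/gw.png

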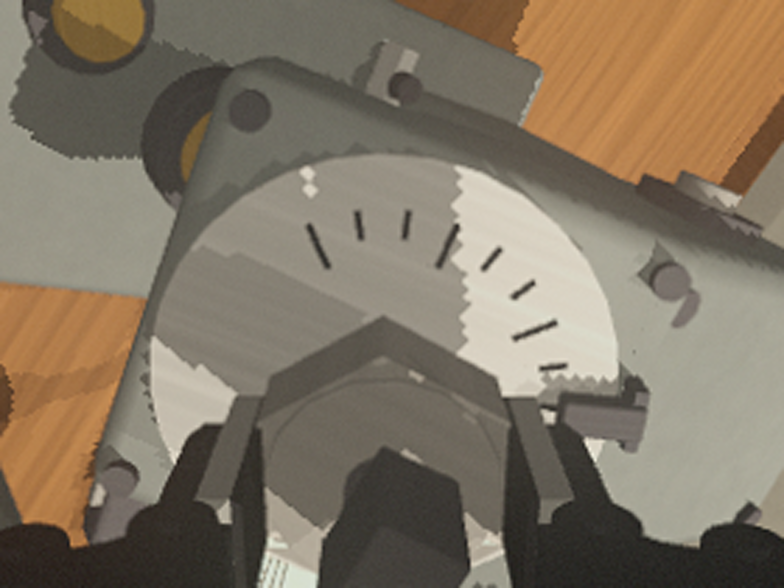

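Emit:
jog_arm --motion '[{"rx": 0, "ry": 0, "rz": 0, "x": 0, "y": 0, "z": 0, "fingers": 0.5}, {"rx": 0, "ry": 0, "rz": 0, "x": 0, "y": 0, "z": 0, "fingers": 0.3}, {"rx": 0, "ry": 0, "rz": 0, "x": 0, "y": 0, "z": -10, "fingers": 0.3}, {"rx": 0, "ry": 0, "rz": 0, "x": 0, "y": 0, "z": -30, "fingers": 0.3}, {"rx": 0, "ry": 0, "rz": 0, "x": 0, "y": 0, "z": -60, "fingers": 0.3}, {"rx": 0, "ry": 0, "rz": 0, "x": 0, "y": 0, "z": -90, "fingers": 0.3}, {"rx": 0, "ry": 0, "rz": 0, "x": 0, "y": 0, "z": -104, "fingers": 0.3}, {"rx": 0, "ry": 0, "rz": 0, "x": 0, "y": 0, "z": -104, "fingers": 0.3}]'

```text
clock: 13.12
position: [0.5156, -0.0652, 0.2885]
ee_rot: [147.0, 12.8, 123.9]
ft_force: [0.5, -0.2, 0.2]
gripper_width: 0.0596
```

```bash
cat > ov.py <<'E'
from h import *
import sys
# overlay: name nutdeg knobdeg riderdeg
def ov(name,nut,knob,rid,box=(225,100,405,235),s=4.4,w=None):
    w=w or r.grab_frame("wrist"); u,l,n=frame(); e=lambda a:np.cos(a)*u+np.sin(a)*l
    x0,y0,x1,y1=box
    c=cv2.resize(w["frame"][y0:y1,x0:x1,::-1],None,fx=s,fy=s,interpolation=cv2.INTER_CUBIC)
    def pl(P,col): 
        q=((proj(w,P)+.5-[x0,y0])*s).astype(np.int32); cv2.polylines(c,[q],False,col,1)
    pl([F0+.003*n+.05*e(a) for a in np.linspace(0,6.3,60)],(0,0,255))
    pl([F0+.042*n+.0242*e(a) for a in np.radians(nut+30+60*np.arange(7))],(255,0,0))
    k=np.radians(knob); a,b=e(k),e(k+np.pi/2)
    pl([F0+.074*n+x*a/1000+y*b/1000 for x,y in [(-12.5,7),(7.5,7),(14.5,0),(7.5,-7),(-12.5,-7),(-12.5,7)]],(0,255,0))
    k=np.radians(rid); a,b=e(k),e(k+np.pi/2)
    pl([F0+.010*n+x*a/1000+y*b/1000 for x,y in [(37,4),(55,4),(55,-4),(37,-4),(37,4)]],(255,0,255))
    cv2.imwrite("pics/"+name,c)
if __name__=="__main__": ov(sys.argv[1],*map(float,sys.argv[2:5]))
E
python3 ov.py o1.png 82.4 -93.9 17; python3 st.py .1 -184
python3 - <<'E'
from plan import *
q=np.array(r.sense()["joint_pos"]);h=[]
for ps in (-40,-100,-150,-184): q=seg(q,*tgt(.1,ps),h)
print(q.round(0)); q=seg(q,*tgt(.022,-184),h); print(q.round(0),np.array(h)[:,7].max()); q=seg(q,*tgt(.022,-120),h); q=seg(q,*tgt(.022,-73),h);print(q.round(0))
E
```

```text
delta [ 0.  -0.2 -0.1] [ 8.0000e-04  1.0000e-03 -2.6762e+00]
h 99.9 u 0.2 l 0.0 psi 22.7 tilt 0.06
[ -2.8  -8.4  11.3 129.4 -25.3  28.7  65.6] 13.175 [-0.2  0.3 -0.2] tq_n -0.011 0.0598
[  26.   -6.  -15.  128.  -33.   30. -133.]
[  23.    3.  -17.  129.  -37.   19. -130.] 0.9712086987710652
[ 33.   4. -27. 128. -35.  19. -21.]
```

View pics/o1.png

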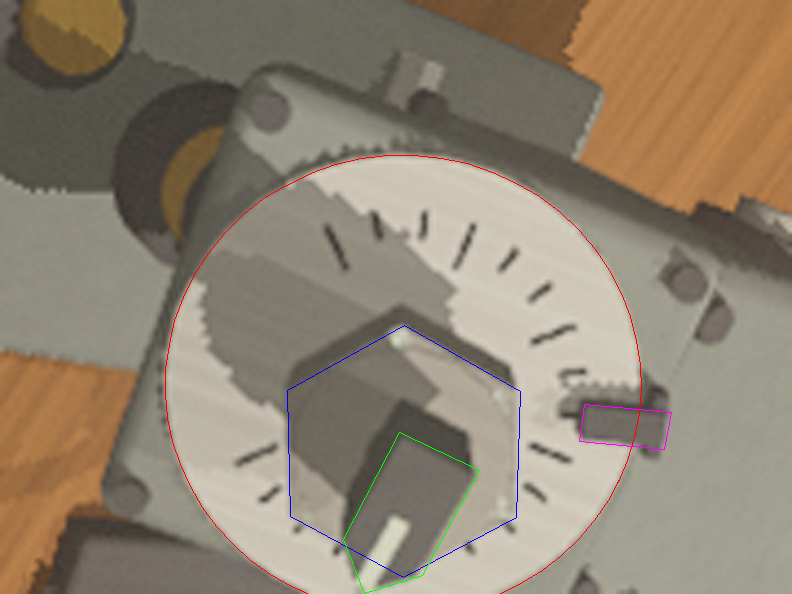

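Emit:
jog_arm --motion '[{"rx": 0, "ry": 0, "rz": 0.15, "x": 0, "y": 0, "z": 0, "fingers": 0.3}, {"rx": 0, "ry": 0, "rz": 0.33, "x": 0, "y": 0, "z": 0, "fingers": 0.3}, {"rx": 0, "ry": 0, "rz": 0.51, "x": 0, "y": 0, "z": 0, "fingers": 0.3}, {"rx": 0, "ry": 0, "rz": 0.69, "x": 0, "y": 0, "z": 0, "fingers": 0.3}, {"rx": 0, "ry": 0, "rz": 0.87, "x": 0, "y": 0, "z": 0, "fingers": 0.3}, {"rx": 0, "ry": 0, "rz": 1.05, "x": 0, "y": 0, "z": 0, "fingers": 0.3}, {"rx": 0, "ry": 0, "rz": 1.23, "x": 0, "y": 0, "z": 0, "fingers": 0.3}, {"rx": 0, "ry": 0, "rz": 1.41, "x": 0, "y": 0, "z": 0, "fingers": 0.3}, {"rx": 0, "ry": 0, "rz": 1.59, "x": 0, "y": 0, "z": 0, "fingers": 0.3}, {"rx": 0, "ry": 0, "rz": 1.75, "x": 0, "y": 0, "z": 0, "fingers": 0.3}]'

```text
clock: 14.42
position: [0.5155, -0.0645, 0.2859]
ee_rot: [171.8, -34.1, 29.6]
ft_force: [0.2, 0.2, 0.3]
gripper_width: 0.0597
```

```bash
python3 ov.py o2.png 82.4 -93.9 17; python3 ov.py o2.png 82.4 -93.9 17; python3 st.py .1 -184
```

```text
delta [ 0.5  0.5 -1.4] [-7.0000e-04  2.6000e-03  1.8552e+00]
h 98.6 u -0.6 l 0.4 psi -77.7 tilt 0.13
[ 12.4  -6.9  -2.5 128.6 -30.3  29.4 -30. ] 14.525 [-0.7  0.2 -0.1] tq_n -0.018 0.0598
```

View pics/o2.png

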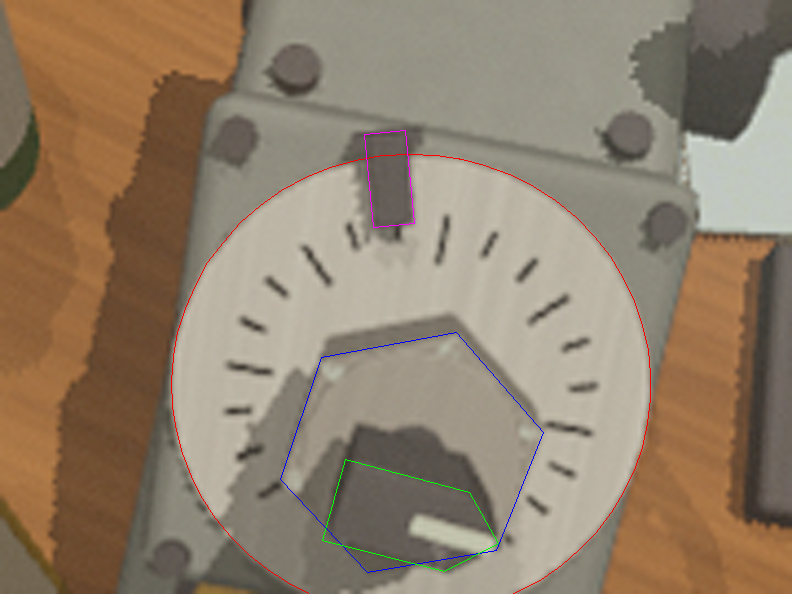

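```bash
python3 - <<'E'
from h import *
w=r.grab_frame("wrist"); u,l,n=frame(); e=lambda a:np.cos(a)*u+np.sin(a)*l
g=cv2.cvtColor(w["frame"],cv2.COLOR_RGB2GRAY).astype(np.float32)
d=np.arange(4,32,1.)
for R_ in (39,41,43,45,47):
    p=proj(w,[F0+.010*n+R_/1000*e(np.radians(a)) for a in d]).astype(np.float32)
    v=cv2.remap(g,p[:,0].reshape(1,-1),p[:,1].reshape(1,-1),cv2.INTER_LINEAR)[0]; print(R_,v.astype(int))
print(d.astype(int))
c=w["frame"][125:160,295:330,::-1]; cv2.imwrite("pics/rid.png",cv2.resize(c,None,fx=16,fy=16,interpolation=cv2.INTER_NEAREST))
E
python3 st.py .1 -184
```

```text
39 [181 185 182 182 180 181 174 149  95  95  96  96  96  96  96  96  95  91
  90 104 120 132 150 170 172 151 107 134]
41 [184 183 181 181 181 181 177 159 106  98  97  96  96  95  94  94  94  93
  97 116 127 127 145 170 183 183 179 179]
43 [185 184 182 180 179 182 182 164 112  98  94  95  97  96  93  96  96  91
  96 112 129 146 173 183 182 182 182 181]
45 [184 183 182 181 180 182 184 169 120  99  95  96  96  96  95  95  95  92
 109 128 141 156 169 179 182 180 180 182]
47 [185 182 182 181 180 182 180 162 126 100  95  95  96  95  95  96  92  94
 104 113 115 137 167 182 181 181 181 184]
[ 4  5  6  7  8  9 10 11 12 13 14 15 16 17 18 19 20 21 22 23 24 25 26 27
 28 29 30 31]
delta [ 0.5  0.4 -1.2] [-6.0000e-04  2.3000e-03  1.8592e+00]
h 98.8 u -0.6 l 0.3 psi -77.5 tilt 0.12
[ 12.4  -7.   -2.5 128.6 -30.2  29.4 -29.8] 14.575 [ 0.1  0.2 -0.3] tq_n 0.062 0.0603
```

View pics/rid.png

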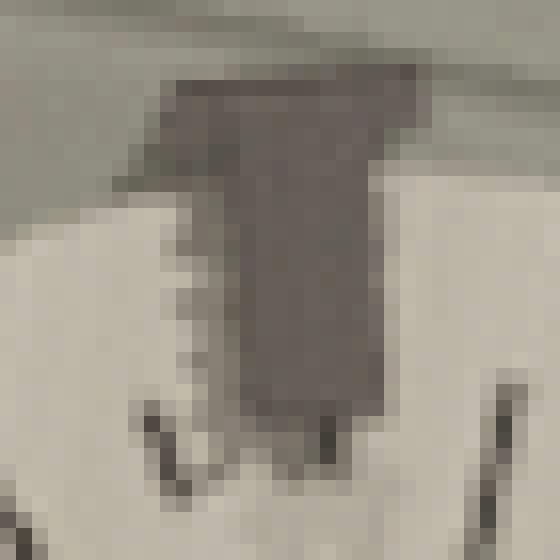

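Emit:
jog_arm --motion '[{"rx": 0, "ry": 0, "rz": 0.18, "x": 0, "y": 0, "z": 0, "fingers": 0.3}, {"rx": 0, "ry": 0, "rz": 0.36, "x": 0, "y": 0, "z": 0, "fingers": 0.3}, {"rx": 0, "ry": 0, "rz": 0.54, "x": 0, "y": 0, "z": 0, "fingers": 0.3}, {"rx": 0, "ry": 0, "rz": 0.72, "x": 0, "y": 0, "z": 0, "fingers": 0.3}, {"rx": 0, "ry": 0, "rz": 0.9, "x": 0, "y": 0, "z": 0, "fingers": 0.3}, {"rx": 0, "ry": 0, "rz": 1.08, "x": 0, "y": 0, "z": 0, "fingers": 0.3}, {"rx": 0, "ry": 0, "rz": 1.26, "x": 0, "y": 0, "z": 0, "fingers": 0.3}, {"rx": 0, "ry": 0, "rz": 1.44, "x": 0, "y": 0, "z": 0, "fingers": 0.3}, {"rx": 0, "ry": 0, "rz": 1.62, "x": 0, "y": 0, "z": 0, "fingers": 0.3}, {"rx": 0, "ry": 0, "rz": 1.8, "x": 0, "y": 0, "z": 0, "fingers": 0.3}]'

```text
clock: 15.82
position: [0.5155, -0.0645, 0.2855]
ee_rot: [-145.1, 0.6, -75.5]
ft_force: [0.2, -0.1, -0.3]
gripper_width: 0.0602
```

```bash
python3 ov.py o3.png 82.4 -93.9 17; python3 ov.py o3.png 82.4 -93.9 17; python3 st.py .045 -184; python3 st.py .022 -184
```

```text
delta [ 0.5 -1.  53.3] [0.0019 0.0023 0.0605]
h 98.3 u -0.9 l 0.4 psi 179.5 tilt 0.17
[  25.3   -6.2  -14.2  128.   -33.4   30.1 -129.7] 15.925 [ 0.5 -0.6  0.4] tq_n -0.007 0.0603
delta [ 0.6 -1.1 76.3] [0.0019 0.0023 0.0605]
h 98.3 u -0.9 l 0.4 psi 179.5 tilt 0.17
[  25.3   -6.2  -14.2  128.   -33.4   30.1 -129.7] 15.925 [ 0.5 -0.6  0.4] tq_n -0.007 0.0603
```

View pics/o3.png

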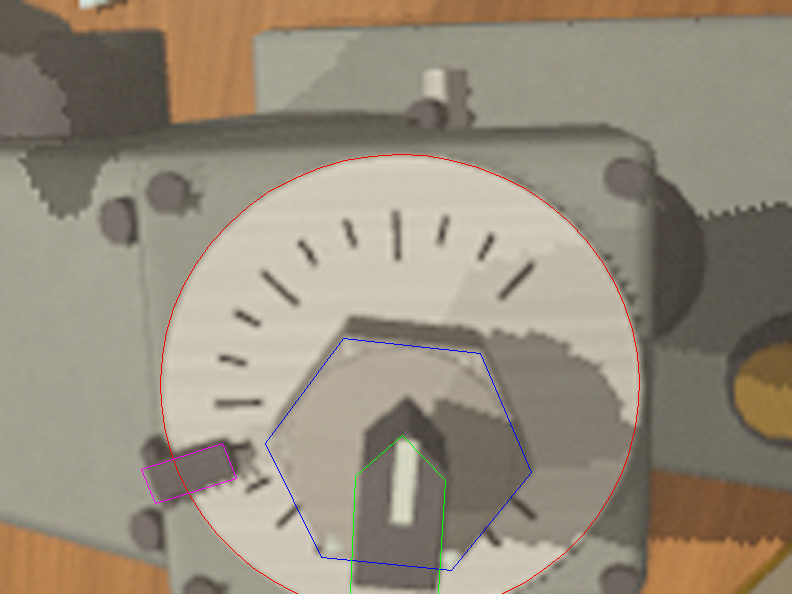

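Emit:
jog_arm --motion '[{"rx": 0, "ry": 0, "rz": 0.06, "x": 0.5, "y": -1, "z": 20, "fingers": 0.3}, {"rx": 0, "ry": 0, "rz": 0.06, "x": 0.5, "y": -1, "z": 40, "fingers": 0.3}, {"rx": 0, "ry": 0, "rz": 0.06, "x": 0.5, "y": -1, "z": 56, "fingers": 0.3}, {"rx": 0, "ry": 0, "rz": 0.06, "x": 0.5, "y": -1, "z": 67, "fingers": 0.3}, {"rx": 0, "ry": 0, "rz": 0.06, "x": 0.5, "y": -1, "z": 73, "fingers": 0.3}, {"rx": 0, "ry": 0, "rz": 0.06, "x": 0.5, "y": -1, "z": 73, "fingers": 0.3}, {"rx": 0, "ry": 0, "rz": 0.06, "x": 0.5, "y": -1, "z": 73, "fingers": 0.4}]'

```text
clock: 16.8
position: [0.5567, -0.0541, 0.2267]
ee_rot: [-145.1, 2.3, -78.2]
ft_force: [-0.3, 0.2, -0.1]
gripper_width: 0.0512
```

```bash
python3 st.py .022 -184 i; python3 st.py .022 -184
```

```text
delta [-0.2  0.2  3.6] [0.0015 0.0018 0.0011]
h 25.6 u 0.2 l -0.2 psi 176.1 tilt 0.13
[  23.3    2.6  -16.5  128.6  -36.9   19.8 -130.2] 16.8 [-0.3  0.2 -0.1] tq_n 0.023 0.0512
delta [-0.2  0.3  3.7] [0.0012 0.0017 0.0008]
h 25.7 u 0.3 l -0.2 psi 176.0 tilt 0.12
[  23.3    2.6  -16.5  128.6  -36.9   19.8 -130.2] 16.9 [-0.4 -0.1  0. ] tq_n -0.019 0.0513
```

View pics/iw.png

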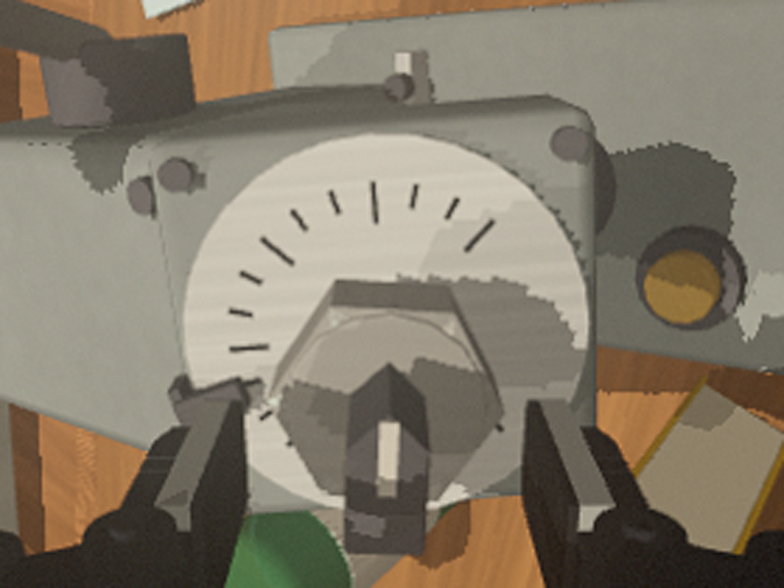

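View pics/is.png

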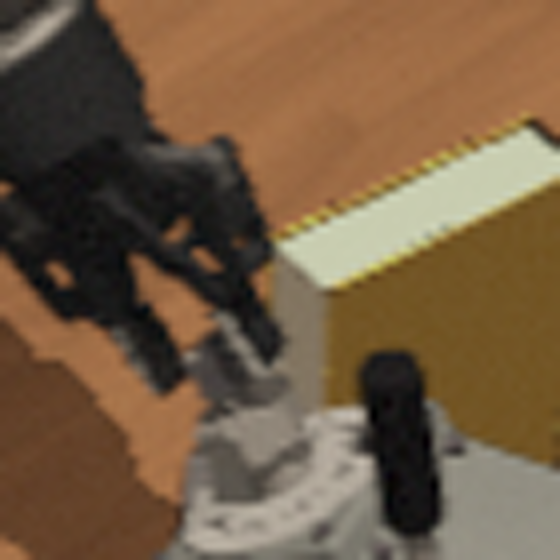

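Emit:
jog_arm --motion '[{"rx": 0, "ry": 0, "rz": 0, "x": 0, "y": 0.3, "z": 2, "fingers": 0.6}, {"rx": 0, "ry": 0, "rz": 0, "x": 0, "y": 0.3, "z": 2, "fingers": 0.75}, {"rx": 0, "ry": 0, "rz": 0, "x": 0, "y": 0.3, "z": 2, "fingers": 0.9}, {"rx": 0, "ry": 0, "rz": 0, "x": 0, "y": 0.3, "z": 2, "fingers": 1.0}, {"rx": 0, "ry": 0, "rz": 0, "x": 0, "y": 0.3, "z": 2, "fingers": 1.0}, {"rx": 0, "ry": 0, "rz": 0, "x": 0, "y": 0.3, "z": 2, "fingers": 1.0}]'

```text
clock: 17.65
position: [0.5576, -0.0539, 0.2252]
ee_rot: [-145.1, 2.3, -78.2]
ft_force: [-4.7, -1.0, 5.1]
gripper_width: 0.0129
```

```bash
python3 st.py .022 -184 j; python3 st.py .024 -73
```

```text
delta [-0.2  0.1  1.9] [0.0011 0.0016 0.0009]
h 23.9 u 0.0 l -0.2 psi 176.1 tilt 0.11
[  23.3    2.8  -16.6  128.6  -37.1   19.6 -130. ] 17.65 [-4.7 -1.   5.1] tq_n 0.008 0.0129
delta [-0.2  0.1 -0.1] [-9.0000e-04  2.1000e-03 -1.9364e+00]
h 23.9 u 0.1 l -0.2 psi 176.1 tilt 0.11
[  23.3    2.8  -16.6  128.6  -37.1   19.6 -130. ] 17.75 [-5.3 -0.6  6.8] tq_n 0.002 0.0126
```

View pics/jw.png

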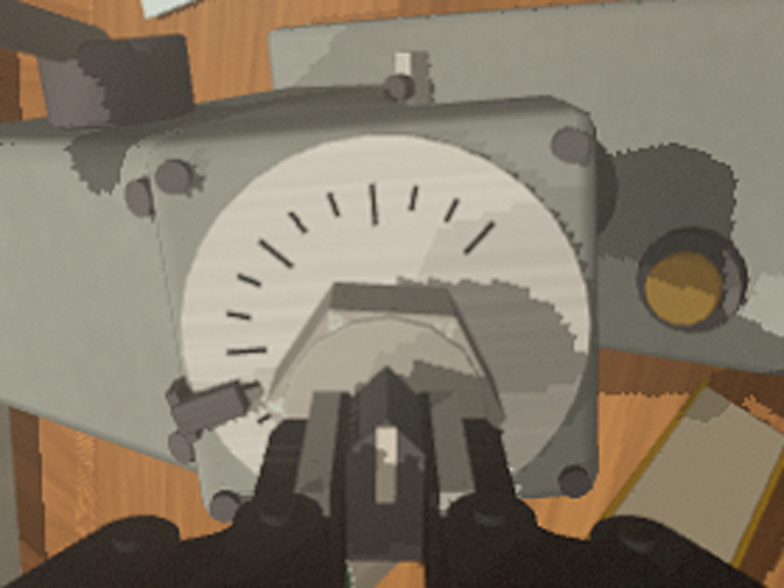

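Emit:
jog_arm --motion '[{"rx": 0, "ry": 0, "rz": -0.1, "x": 0, "y": 0, "z": 0, "fingers": 1.0}, {"rx": 0, "ry": 0, "rz": -0.27, "x": 0, "y": 0, "z": 0, "fingers": 1.0}, {"rx": 0, "ry": 0, "rz": -0.44, "x": 0, "y": 0, "z": 0, "fingers": 1.0}, {"rx": 0, "ry": 0, "rz": -0.61, "x": 0, "y": 0, "z": 0, "fingers": 1.0}, {"rx": 0, "ry": 0, "rz": -0.78, "x": 0, "y": 0, "z": 0, "fingers": 1.0}, {"rx": 0, "ry": 0, "rz": -0.95, "x": 0, "y": 0, "z": 0, "fingers": 1.0}, {"rx": 0, "ry": 0, "rz": -1.12, "x": 0, "y": 0, "z": 0, "fingers": 1.0}, {"rx": 0, "ry": 0, "rz": -1.29, "x": 0, "y": 0, "z": 0, "fingers": 1.0}, {"rx": 0, "ry": 0, "rz": -1.46, "x": 0, "y": 0, "z": 0, "fingers": 1.0}, {"rx": 0, "ry": 0, "rz": -1.6, "x": 0, "y": 0, "z": 0, "fingers": 1.0}]'

```text
clock: 19.0
position: [0.5574, -0.0541, 0.2251]
ee_rot: [-178.5, -34.9, 12.5]
ft_force: [-2.5, -0.3, 3.0]
gripper_width: 0.0126
```

```bash
python3 st.py .022 -184 k; python3 st.py .024 -73
```

```text
delta [ 0.2 -0.3  1.9] [-3.0000e-04  2.3000e-03  1.6053e+00]
h 23.9 u -0.2 l -0.3 psi -92.0 tilt 0.12
[ 30.5   3.3 -23.9 128.2 -35.6  19.4 -39.3] 19.0 [-2.5 -0.3  3. ] tq_n -0.029 0.0126
delta [ 0.1 -0.3 -0.1] [-0.0017  0.0009 -0.3356]
h 23.9 u -0.1 l -0.3 psi -92.2 tilt 0.11
[ 30.5   3.3 -23.9 128.2 -35.6  19.4 -39.5] 19.1 [-3.4 -0.4  3. ] tq_n 0.047 0.0129
```

View pics/kw.png

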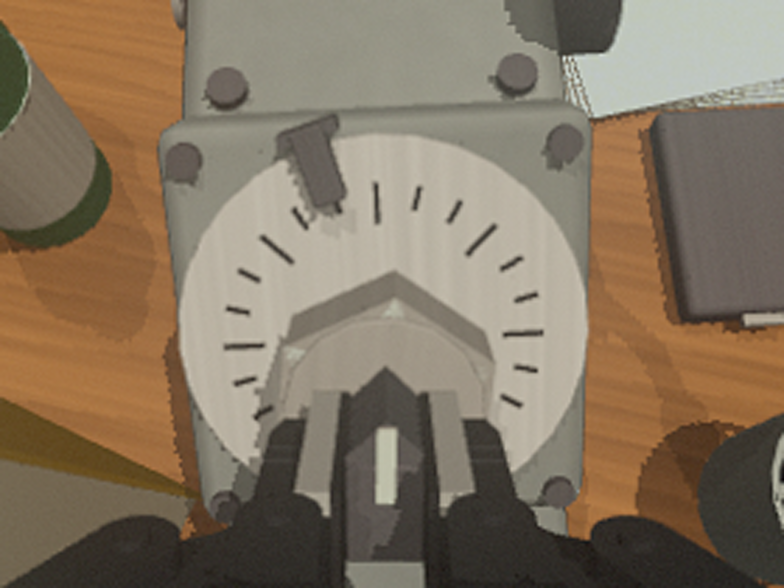

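Emit:
jog_arm --motion '[{"rx": 0, "ry": 0, "rz": -0.15, "x": 0, "y": 0, "z": 0, "fingers": 1.0}, {"rx": 0, "ry": 0, "rz": -0.28, "x": 0, "y": 0, "z": 0, "fingers": 1.0}, {"rx": 0, "ry": 0, "rz": -0.338, "x": 0, "y": 0, "z": 0, "fingers": 1.0}, {"rx": 0, "ry": 0, "rz": -0.338, "x": 0, "y": 0, "z": 0, "fingers": 1.0}]'

```text
clock: 19.6
position: [0.5574, -0.0541, 0.2251]
ee_rot: [168.6, -33.2, 35.4]
ft_force: [-3.2, -0.9, 3.0]
gripper_width: 0.0125
```

```bash
python3 st.py .022 -184 k2; python3 st.py .024 -73
```

```text
delta [ 0.3 -0.3  1.9] [-6.0000e-04  2.3000e-03  1.9366e+00]
h 23.9 u -0.2 l -0.4 psi -73.0 tilt 0.11
[ 32.2   3.4 -25.7 128.1 -35.2  19.3 -20.6] 19.6 [-3.2 -0.9  3. ] tq_n 0.052 0.0125
delta [ 0.2 -0.3 -0.1] [-0.0019  0.0006 -0.0004]
h 23.9 u -0.1 l -0.3 psi -73.0 tilt 0.11
[ 32.2   3.4 -25.7 128.1 -35.2  19.3 -20.6] 19.7 [-3.5 -0.2  2.9] tq_n 0.036 0.0128
```

View pics/k2w.png

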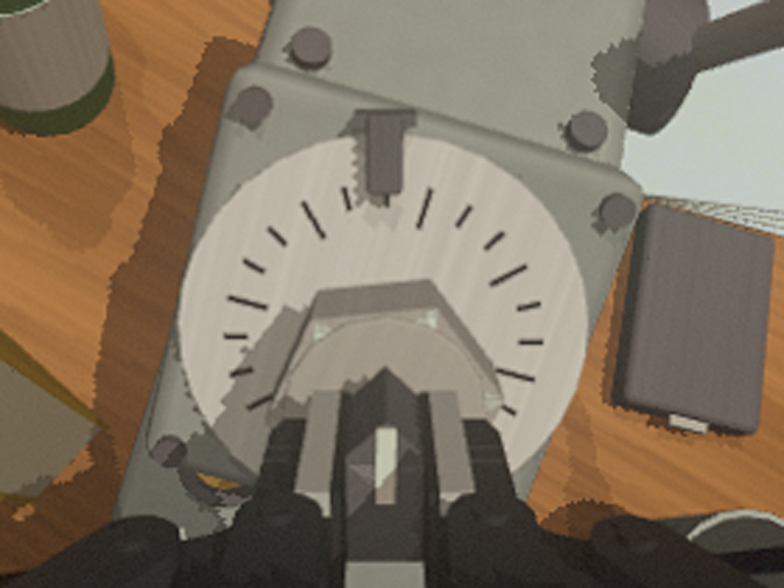

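Emit:
jog_arm --motion '[{"rx": 0, "ry": 0, "rz": 0, "x": 0, "y": 0, "z": 0, "fingers": 0.8}, {"rx": 0, "ry": 0, "rz": 0, "x": 0, "y": 0, "z": 0, "fingers": 0.5}, {"rx": 0, "ry": 0, "rz": 0, "x": 0, "y": 0, "z": 0, "fingers": 0.3}, {"rx": 0, "ry": 0, "rz": 0, "x": 0, "y": 0, "z": -15, "fingers": 0.3}, {"rx": 0, "ry": 0, "rz": 0, "x": 0, "y": 0, "z": -40, "fingers": 0.3}, {"rx": 0, "ry": 0, "rz": 0, "x": 0, "y": 0, "z": -65, "fingers": 0.3}, {"rx": 0, "ry": 0, "rz": 0, "x": 0, "y": 0, "z": -76, "fingers": 0.3}, {"rx": 0, "ry": 0, "rz": 0, "x": 0, "y": 0, "z": -76, "fingers": 0.3}]'

```text
clock: 20.7
position: [0.5156, -0.0657, 0.2879]
ee_rot: [168.5, -33.3, 35.4]
ft_force: [-0.3, -0.1, 0.6]
gripper_width: 0.0596
```

```bash
python3 ov.py o4.png 82.4 17 17;python3 ov.py o4.png 82.4 17 17; python3 st.py .02 -37.6
python3 - <<'E'
from plan import *
q=np.array(r.sense()["joint_pos"]);h=[]
q=seg(q,*tgt(.1,-37.6),h); q=seg(q,*tgt(-.004,-37.6),h); print(q.round(0)); q=seg(q,*tgt(-.004,-122),h); print(q.round(0),np.array(h)[:,7].max())
E
```

```text
delta [ 0.5  0.1 79.4] [-2.800e-03  3.000e-04 -6.182e-01]
h 99.4 u -0.4 l -0.2 psi -73.0 tilt 0.16
[ 35.2  -5.9 -23.1 127.4 -35.4  30.9 -20.1] 20.8 [-0.7  0.4 -0.5] tq_n 0.007 0.0598
[ 28.   7. -23. 128. -37.  15.  16.]
[ 14.   6.  -8. 129. -43.  16. -63.] 0.8712811308522189
```

View pics/o4.png

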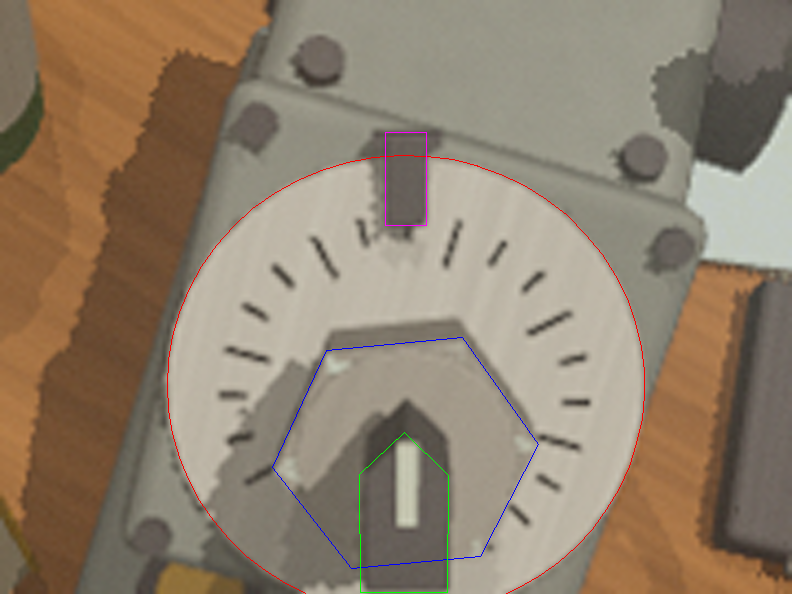

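Emit:
jog_arm --motion '[{"rx": 0, "ry": 0, "rz": -0.16, "x": 0, "y": 0, "z": 0, "fingers": 0.3}, {"rx": 0, "ry": 0, "rz": -0.32, "x": 0, "y": 0, "z": 0, "fingers": 0.3}, {"rx": 0, "ry": 0, "rz": -0.48, "x": 0, "y": 0, "z": 0, "fingers": 0.3}, {"rx": 0, "ry": 0, "rz": -0.618, "x": 0.5, "y": 0, "z": 10, "fingers": 0.3}, {"rx": 0, "ry": 0, "rz": -0.618, "x": 0.5, "y": 0, "z": 35, "fingers": 0.3}, {"rx": 0, "ry": 0, "rz": -0.618, "x": 0.5, "y": 0, "z": 60, "fingers": 0.3}, {"rx": 0, "ry": 0, "rz": -0.618, "x": 0.5, "y": 0, "z": 80, "fingers": 0.3}, {"rx": 0, "ry": 0, "rz": -0.618, "x": 0.5, "y": 0, "z": 88, "fingers": 0.3}, {"rx": 0, "ry": 0, "rz": -0.618, "x": 0.5, "y": 0, "z": 88, "fingers": 0.3}]'

```text
clock: 21.92
position: [0.5641, -0.0514, 0.214]
ee_rot: [151.2, -20.5, 72.8]
ft_force: [0.9, 0.5, 0.5]
gripper_width: 0.0599
```

```bash
python3 st.py -.004 -37.6 m; python3 st.py -.004 -37.6
```

```text
delta [-0.   0.9 14.7] [-0.0046 -0.0008 -0.0005]
h 10.7 u -0.7 l 0.5 psi -37.6 tilt 0.27
[ 28.2   4.9 -22.5 128.3 -36.1  17.7  15.6] 21.925 [0.9 0.5 0.5] tq_n 0.046 0.0599
delta [-0.1  0.  15.6] [-0.0025 -0.0006 -0.0003]
h 11.6 u 0.0 l 0.0 psi -37.6 tilt 0.15
[ 28.2   4.8 -22.4 128.2 -36.1  17.7  15.6] 22.025 [0.4 0.3 0.3] tq_n -0.038 0.06
```

View pics/mw.png

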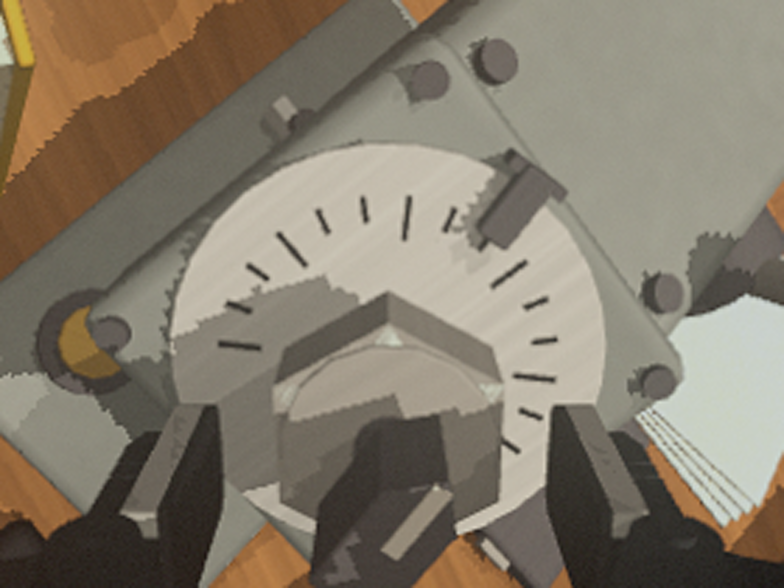

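Aligned with the nut flats (nut edges at columns 275 and 500, fingers at 217 and 553). Lower and close.

Emit:
jog_arm --motion '[{"rx": 0, "ry": 0, "rz": 0, "x": 0, "y": 0, "z": 5, "fingers": 0.3}, {"rx": -0.002, "ry": 0, "rz": 0, "x": 0, "y": 0, "z": 10, "fingers": 0.3}, {"rx": -0.002, "ry": 0, "rz": 0, "x": 0, "y": 0, "z": 15.5, "fingers": 0.3}, {"rx": -0.002, "ry": 0, "rz": 0, "x": 0, "y": 0, "z": 15.5, "fingers": 0.3}, {"rx": -0.002, "ry": 0, "rz": 0, "x": 0, "y": 0, "z": 15.5, "fingers": 0.45}, {"rx": -0.002, "ry": 0, "rz": 0, "x": 0, "y": 0, "z": 15.5, "fingers": 0.6}, {"rx": -0.002, "ry": 0, "rz": 0, "x": 0, "y": 0, "z": 15.5, "fingers": 0.8}, {"rx": -0.002, "ry": 0, "rz": 0, "x": 0, "y": 0, "z": 15.5, "fingers": 0.8}]'

```text
clock: 23.02
position: [0.5728, -0.0497, 0.2028]
ee_rot: [151.0, -20.5, 72.8]
ft_force: [-4.8, -0.9, 5.8]
gripper_width: 0.0406
```

```bash
python3 st.py -.004 -37.6 m2; python3 st.py -.004 -37.6
```

```text
delta [-0.  -0.2  0.4] [-0.0001 -0.0005  0.    ]
h -3.6 u 0.2 l -0.1 psi -37.6 tilt 0.03
[ 27.8   6.7 -22.9 128.2 -36.7  15.4  16.2] 23.025 [-4.8 -0.9  5.8] tq_n 0.142 0.0406
delta [-0.  -0.1  0.4] [-0.0002 -0.0005  0.    ]
h -3.6 u 0.1 l -0.1 psi -37.6 tilt 0.03
[ 27.8   6.7 -22.9 128.2 -36.7  15.4  16.2] 23.125 [-5.8  0.2  6.1] tq_n 0.156 0.0406
```

View pics/m2w.png

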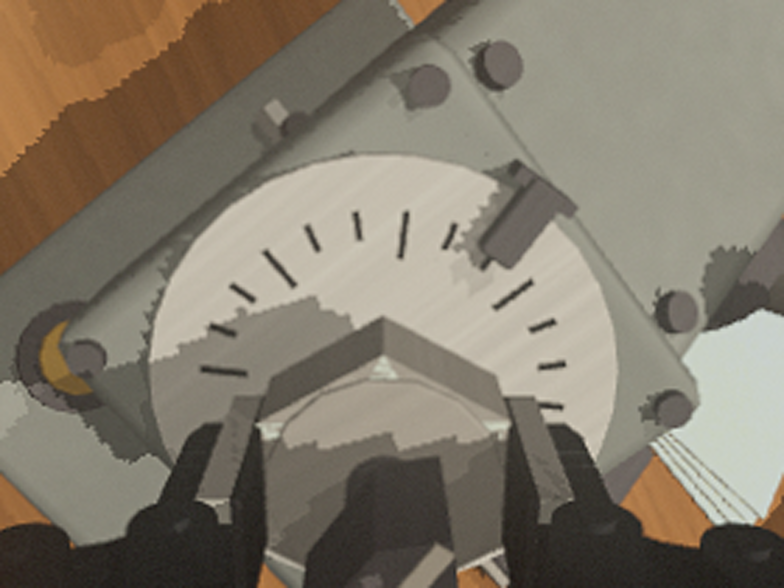

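Emit:
jog_arm --motion '[{"rx": 0, "ry": 0, "rz": 0.08, "x": 0, "y": 0, "z": 0, "fingers": 0.8}, {"rx": 0, "ry": 0, "rz": 0.2, "x": 0, "y": 0, "z": 0, "fingers": 0.8}, {"rx": 0, "ry": 0, "rz": 0.35, "x": 0, "y": 0, "z": 0, "fingers": 0.8}, {"rx": 0, "ry": 0, "rz": 0.5, "x": 0, "y": 0, "z": 0, "fingers": 0.8}, {"rx": 0, "ry": 0, "rz": 0.65, "x": 0, "y": 0, "z": 0, "fingers": 0.8}, {"rx": 0, "ry": 0, "rz": 0.8, "x": 0, "y": 0, "z": 0, "fingers": 0.8}, {"rx": 0, "ry": 0, "rz": 0.95, "x": 0, "y": 0, "z": 0, "fingers": 0.8}, {"rx": 0, "ry": 0, "rz": 1.1, "x": 0, "y": 0, "z": 0, "fingers": 0.8}, {"rx": 0, "ry": 0, "rz": 1.25, "x": 0, "y": 0, "z": 0, "fingers": 0.8}, {"rx": 0, "ry": 0, "rz": 1.37, "x": 0, "y": 0, "z": 0, "fingers": 0.8}]'

```text
clock: 24.38
position: [0.5729, -0.0499, 0.2029]
ee_rot: [-162.7, -31.0, -16.1]
ft_force: [-1.3, -0.7, 1.6]
gripper_width: 0.0408
```

```bash
python3 st.py -.004 -120 n; python3 st.py -.004 -120
```

```text
delta [-0.3 -0.2  0.5] [-0.0003 -0.0002  0.0645]
h -3.5 u 0.2 l -0.3 psi -116.3 tilt 0.02
[ 15.1   5.8  -9.5 129.  -42.3  16.3 -57.5] 24.375 [-1.3 -0.7  1.6] tq_n 0.307 0.0408
delta [-0.2 -0.2  0.5] [-0.0003 -0.0001  0.0666]
h -3.5 u 0.1 l -0.3 psi -116.2 tilt 0.02
[ 15.1   5.8  -9.5 129.  -42.4  16.3 -57.3] 24.475 [-1.6 -0.2  1.8] tq_n -0.265 0.0407
```

View pics/nw.png

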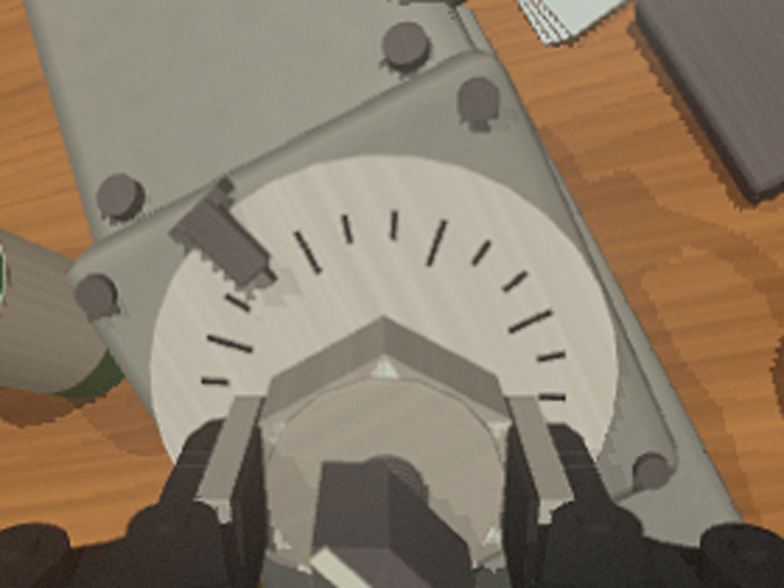

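Emit:
jog_arm --motion '[{"rx": 0, "ry": 0, "rz": 0.02, "x": 0, "y": 0, "z": 0, "fingers": 0.8}, {"rx": 0, "ry": 0, "rz": 0.045, "x": 0, "y": 0, "z": 0, "fingers": 0.8}, {"rx": 0, "ry": 0, "rz": 0.07, "x": 0, "y": 0, "z": 0, "fingers": 0.8}, {"rx": 0, "ry": 0, "rz": 0.09, "x": 0, "y": 0, "z": 0, "fingers": 0.8}, {"rx": 0, "ry": 0, "rz": 0.09, "x": 0, "y": 0, "z": 0, "fingers": 0.8}]'

```text
clock: 25.1
position: [0.5732, -0.05, 0.2031]
ee_rot: [-160.0, -29.4, -21.6]
ft_force: [-0.7, -1.5, 1.2]
gripper_width: 0.0408
```

```bash
python3 st.py -.004 -120;python3 - <<'E'
from h import *
u,l,n=frame()
for i in range(4): 
    r.grab_frame("scene"); s=r.sense(); print(s["wrist_torque"]@n, s["joint_efforts"].round(2))
E
python3 st.py -.004 -120
```

```text
delta [-0.7 -0.1  0.5] [-0.0001 -0.001  -0.022 ]
h -3.5 u 0.6 l -0.5 psi -121.3 tilt 0.06
[ 14.4   5.7  -8.8 129.  -42.6  16.3 -62.2] 25.1 [-0.7 -1.5  1.2] tq_n 1.350 0.0408
1.4039140400706482 [  0.06 -30.68  -0.22 -23.68  -1.93  -0.7   -1.4 ]
1.4269204029189941 [  0.08 -30.67  -0.21 -23.57  -1.96  -0.66  -1.4 ]
1.4354559532305002 [  0.1  -30.66  -0.21 -23.46  -1.98  -0.61  -1.42]
1.4346582968895076 [  0.11 -30.64  -0.21 -23.36  -1.99  -0.57  -1.43]
delta [-0.7 -0.1  0.5] [-0.0002 -0.001  -0.0226]
h -3.5 u 0.6 l -0.5 psi -121.3 tilt 0.06
[ 14.4   5.7  -8.8 129.  -42.6  16.3 -62.2] 25.3 [ 1.3 -2.5 -0.2] tq_n 1.435 0.0406
```

Emit:
jog_arm --motion '[{"rx": 0, "ry": 0, "rz": 0, "x": 0, "y": 0, "z": 0, "fingers": 0.5}, {"rx": 0, "ry": 0, "rz": 0, "x": 0, "y": 0, "z": 0, "fingers": 0.3}, {"rx": 0, "ry": 0, "rz": 0, "x": 0, "y": 0, "z": 0, "fingers": 0.3}, {"rx": 0, "ry": 0, "rz": 0, "x": 0, "y": 0, "z": -15, "fingers": 0.3}, {"rx": 0, "ry": 0, "rz": 0, "x": 0, "y": 0, "z": -40, "fingers": 0.3}, {"rx": 0, "ry": 0, "rz": 0, "x": 0, "y": 0, "z": -70, "fingers": 0.3}, {"rx": 0, "ry": 0, "rz": 0, "x": 0, "y": 0, "z": -95, "fingers": 0.3}, {"rx": 0, "ry": 0, "rz": 0, "x": 0, "y": 0, "z": -104, "fingers": 0.3}, {"rx": 0, "ry": 0, "rz": 0, "x": 0, "y": 0, "z": -104, "fingers": 0.3}]'

```text
clock: 26.42
position: [0.5156, -0.0655, 0.2885]
ee_rot: [-160.0, -29.4, -21.6]
ft_force: [-0.7, -0.1, -0.6]
gripper_width: 0.0592
```

```bash
python3 ov.py o5.png 0 17 17;python3 ov.py o5.png 0 17 17; python3 st.py .1 -73
python3 - <<'E'
from h import *
d=r.grab_frame("top"); crop(d,"tend.png",220,100,380,240,5)
E
```

```text
delta [-0.  -0.1 -0.2] [-5.000e-04  2.000e-04 -8.431e-01]
h 99.8 u -0.0 l -0.1 psi -121.3 tilt 0.03
[ 15.7  -6.9  -5.4 128.4 -31.   29.7 -72.9] 26.525 [ 0.7 -0.1  0.4] tq_n 0.034 0.0596
```

View pics/o5.png

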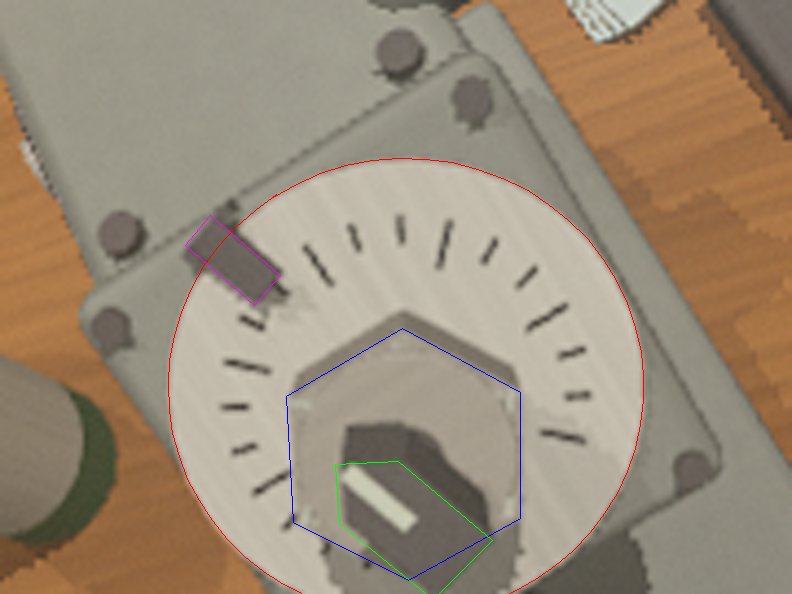

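View pics/tend.png

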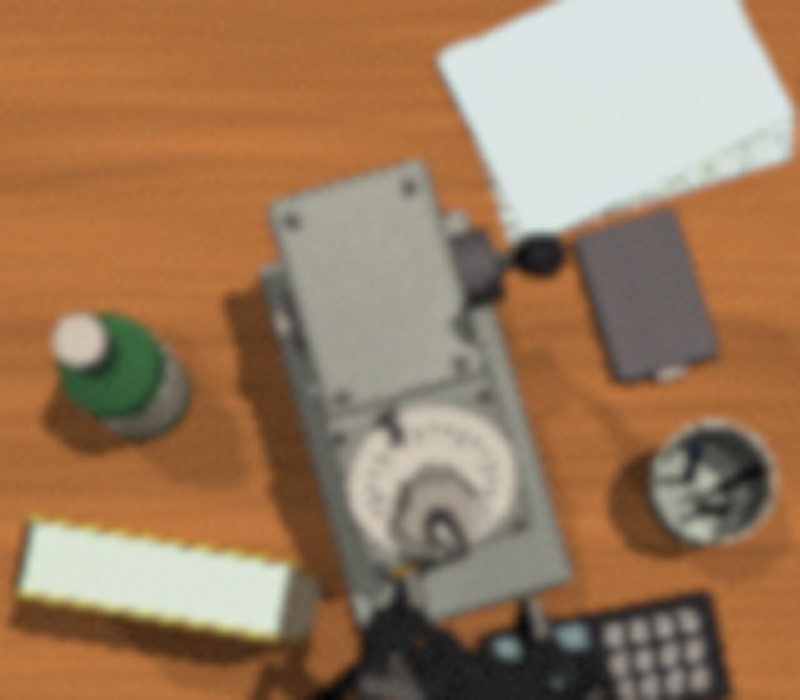

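Emit:
jog_arm --motion '[{"rx": 0, "ry": 0, "rz": -0.15, "x": 0, "y": 0, "z": 0, "fingers": 0.3}, {"rx": 0, "ry": 0, "rz": -0.32, "x": 0, "y": 0, "z": 0, "fingers": 0.3}, {"rx": 0, "ry": 0, "rz": -0.49, "x": 0, "y": 0, "z": 0, "fingers": 0.3}, {"rx": 0, "ry": 0, "rz": -0.66, "x": 0, "y": 0, "z": 0, "fingers": 0.3}, {"rx": 0, "ry": 0, "rz": -0.8, "x": 0, "y": 0, "z": 0, "fingers": 0.3}, {"rx": 0, "ry": 0, "rz": -0.843, "x": 0, "y": 0, "z": 0, "fingers": 0.3}, {"rx": 0, "ry": 0, "rz": -0.843, "x": 0, "y": 0, "z": 0, "fingers": 0.3}]'

```text
clock: 27.45
position: [0.5154, -0.0647, 0.2862]
ee_rot: [168.6, -33.2, 35.4]
ft_force: [0.3, 1.4, -0.1]
gripper_width: 0.0595
```

```bash
python3 ov.py o6.png 0 17 17;python3 ov.py o6.png 0 17 17; python3 st.py .1 -73
```

```text
delta [ 0.4  0.3 -0.9] [-0.0017  0.001  -0.0011]
h 99.1 u -0.5 l 0.2 psi -73.1 tilt 0.11
[  9.2  -7.2   0.5 128.8 -29.2  29.3 -26.4] 27.55 [ 0.1 -0.3 -0.1] tq_n 0.004 0.0597
```

View pics/o6.png

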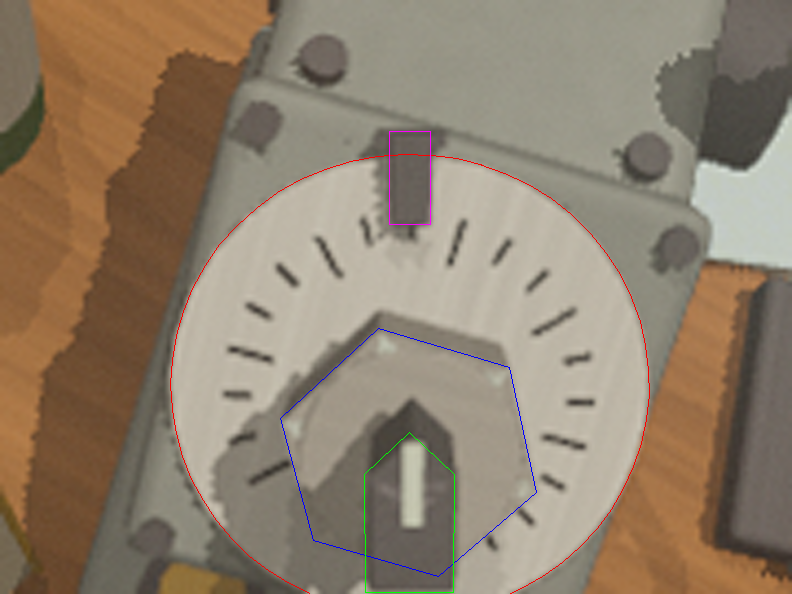

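```bash
python3 -c "
from bench import r
print(r.close_job(), r.sense()['clock'])"
```

```text
the job is handed in; nothing more can be done
the job is handed in; nothing more can be done
```

The depth stop is reset and the job was handed in at about 27.6 s of the 59 s allowed. No verdict came back.

- **Nut backed off:** I turned the jam nut about 80° anticlockwise.
- **Setting:** I turned the knob about 111°, to 17° anticlockwise of the back edge. That is where I measured the rider to be, to about ±0.7°.
- **Nut tightened:** I turned it clockwise to its hard stop. There the wrist torque held steady at 1.43 N m, well above the 0.45 N m the nut needs.

**Last checks:** In the final wrist picture the nut is back at about 0°, and the nose tip and rider centre line up within about one pixel. In the top view the rider, lever, bottle, upright book, pen pot and tin look unmoved. The gripper covered part of the marker pen and card reader, and I did not check the book stack or spare die separately. The gripper ended about 60 mm above the knob, with wrist force near zero.

**What went wrong or disagreed:**
- **First approach:** it ran joint 3 to its range limit, so I backed out and came in again through a different arm posture.
- **Later descent:** it came in about 14 mm off to the side, and I corrected it without touching anything.
- **Fingertip position:** the cameras put the fingertips about 33 mm behind the reported TCP. I set the grasp depths from the images instead.

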